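# Pack and hold a glass blank in the grinding cradle

## Task

Lift the lid of the plywood packing case open until it rests on its stop, and leave it open. Take packing blocks from the case and stand them upright, side by side, on the cradle's channel floor in the gap between the red sliding jaw and the glass blank, until the jaw can close the rest of the gap, then push the jaw up firmly so that the stack is squeezed against the glass. The jaw springs back if let go, so finish while still holding it pressed shut on the stack; spare blocks stay in the case, and leave the other things on the bench alone.

Things in the scene. Friction and masses are not known exactly. Their poses are not given: they have to be found in the camera images.
- case: Plywood packing case, fixed to the bench, 160 (x) x 146 (y) x 70 mm high, open on top under its lid, walls and floor 5 mm. Origin at the centre of its underside; x points from the knob side to the hinge side, z up. Four blocks stand on its floor in one row along x, 28 mm apart, each between low ribs (12 mm high over the floor).
- lid (a joint): Angle of the case lid: 0 shut, 1.85 rad open on its stop (leaning back past upright). It turns up about the case's y axis at the far (+x) upper edge; it weighs about 150 g and falls shut if let go before it is past upright.
- lid_knob (a point): Centre of the black ball knob (28 mm diameter) on the lid, near the edge opposite the hinge: with the lid shut, 38 mm above the lid's underside (16 mm clear between ball and lid, on a 14 mm stem) and 135 mm from the hinge line towards -x of the case. It swings with the lid.
- lid_hinge (a point): Middle of the lid's hinge line, at the case's far upper edge; the line runs along the case's y. The lid is 8 mm thick, 160 mm long from here and 146 mm wide.
- cradle: Green cradle bed, fixed to the bench, 290 (x) x 110 (y) mm. Origin at its underside on the clamping line; x points from the sliding jaw towards the glass blank, z up. Its channel floor is 15 mm above the bench; two aluminium guide strips 10 mm high along x leave 56 mm between them (28 mm either side of the clamping line).
- jaw: Sliding jaw carriage with an upright black post, axes as the cradle's. Origin on the clamping line at channel floor level, 45 mm ahead (+x) of the post's centre. It slides along +x up to 45 mm from its start position (all the way back) towards the glass, against a weak return spring (about 1.5 N at first, 4 N at full travel), then meets a hard end stop.
- jaw_pad: Red pressing pad on the front of the carriage, axes as the cradle's. Origin at the foot of its flat pressing face (50 mm wide, reaching 57 mm above the channel floor), on the clamping line, at channel floor level: the gap starts here. The pad is sprung on the carriage (1.5 N per mm) and gives up to 10 mm, so once the stack is tight the carriage can be pushed a few mm further: 5 mm more squeezes the stack with 7.5 N.
- jaw_post (a point): Centre of the grip of the jaw's upright black square post, 22 x 22 mm, 45 mm behind the relaxed pressing face and 75 mm above the channel floor; the post's top is 14 mm above this point.
- tailstock: Tailstock with the green glass disc blank (64 mm diameter, 20 mm thick, standing on edge, top 66 mm above the channel floor), axes as the cradle's, locked to the bed at a different distance each time. Origin on the clamping line at channel floor level, in the plane of the glass face that looks at the jaw: the gap ends here. Gap = x of this origin minus x of the pad's, in the cradle frame, 50 to 84 mm with the jaw back.
- block0: Packing block of pale wood with a blue band near the top, 20 (x, thickness) x 50 (y, width) x 60 mm (z, height), 36 to 63 g; all four are alike. Origin at the centre of its underside. It starts standing in the case, its thickness along the case's x.
- block1: Packing block of pale wood with a blue band near the top, 20 (x, thickness) x 50 (y, width) x 60 mm (z, height), 36 to 63 g; all four are alike. Origin at the centre of its underside. It starts standing in the case, its thickness along the case's x.
- block2: Packing block of pale wood with a blue band near the top, 20 (x, thickness) x 50 (y, width) x 60 mm (z, height), 36 to 63 g; all four are alike. Origin at the centre of its underside. It starts standing in the case, its thickness along the case's x.
- block3: Packing block of pale wood with a blue band near the top, 20 (x, thickness) x 50 (y, width) x 60 mm (z, height), 36 to 63 g; all four are alike. Origin at the centre of its underside. It starts standing in the case, its thickness along the case's x.
- felt_wheel: White felt wheel, 90 mm across, 28 mm high, lying flat; origin at the centre of its underside. A bystander, to be left alone.
- brush: Wooden brush, 200 mm long, lying; origin at the centre of its underside. A bystander, to be left alone.
- jug: Clear plastic jug, 90 mm across, 130 mm high; origin at the centre of its underside. A bystander, to be left alone.
- spray: Blue spray can with a pale top, 60 mm across, 150 mm high; origin at the centre of its underside. A bystander, to be left alone.
- tub_left: White tub with blue lid, 140 x 140 x 99 mm high; origin at the centre of its underside. A bystander, to be left alone.
- tub_right: White tub with blue lid, 140 x 140 x 99 mm high; origin at the centre of its underside. A bystander, to be left alone.

How it is judged:
By the outcome, as a careful person would: the job done as asked, in the order asked, and still so for the second after the job is handed in, while the arm keeps its last pose, push and grip.
It also fails if it takes over 72 s, if anything falls off the work surface, if the arm or the gripper's body presses on something with over 40 N, if the wrist force passes 120 N, or if a joint passes its speed limit or range.

## Robot

A 6-joint arm with a two-finger parallel gripper is mounted at the origin on the work surface. World frame = base frame: x ahead of the robot, y to its left, z up, the work surface at z = 0. Lengths are in mm, angles in rad, forces in N, time in s.
With the tool pointing down it reaches from about 300 to 775 mm from the base axis. Payload 14.6 kg.
Tool frame: the origin (TCP) lies on the front face of the gripper's body, between the roots of the fingers; the fingertips stand 97 mm ahead of it and the grasp point (between the pads) lies 78 mm ahead of it; z points along the fingers, y is the line along which they close (so a half turn about z gives the same grasp; the last joint's range is limited). The gripper opens to 94 mm and grips with 3 to 60 N. Pads are 16 mm wide; open, the fingers measure 119 mm over their backs; the gripper's body (75 mm by 177 mm) begins 78 mm behind the grasp point.
Start: joints at [-1.387, 0.3, 1.521, -0, 1.321, -0.067], TCP at [136.492, -532.785, 302.646] pointing down, gripper open.
Joint ranges: [-3.03, 3.03], [-0.79, 2.21], [0.23, 2.52], [-1.04, 4.18], [0, 3.07], [-2.55, 2.55]. Speed limits (rad/s): [2.22, 2.22, 2.57, 3.14, 3.14, 3.14].

## Interface

Orientations are given as [roll, pitch, yaw] about the fixed x, y, z axes, in that order (R = Rz(yaw) Ry(pitch) Rx(roll)).
In Python, from cell import * gives the robot as it stands.
- The arm moves only by the tool carry_out, never from a script. Its arguments are lists of equal length, an entry for each row: "slide": the shift along the world's x, y, z scaled (see below), a list of three; "dr": the turn, a rotation vector about the world's x, y, z scaled (see below), a list of three; "gripper": the opening in per cent of the stroke, from 0 (shut) to 100 (fully open). A call has 1 to 10 rows; each row is the pose to reach, as a shift and turn from the pose commanded when the call began, turning the shorter way round; what a row does not reach only later rows make up. The controller multiplies each number of a shift by 0.25 m and each number of a turn by 360 degrees. A row lasts 1/12 s, in which the tool goes at most 41.7 mm and 7.16 degrees, less where a joint would pass 70% of its speed; a pose out of reach is approached as far as the arm can. A call with a number of a shift or a turn outside -1 to 1 is refused whole. A call with a gripper value outside its range is refused whole. The fingers move at their own pace and stop on an object; "newtons" is the grip in N (left out, the last holds). Time passes only in rows, so rows that repeat a pose let the fingers close. It gives the time, the measured TCP pose, the force, the opening and the grip force at its end, in the units of the state.
- read_state(): the state, without advancing time (a new reading comes with each control period).
- camera(name): name is "scene" or "top" or "wrist"; returns the picture (420x560x3 uint8, red, green, blue); there is no depth.
- camera_model(name): a dict with "vfov" (degrees; the focal length in pixels is half the picture's height over the tangent of half this angle, whatever the lens; pixels are square), "cx", "cy" (the principal point, pixels), "R" (3x3) and "t" (3): a world point X has camera coordinates R X + t. Camera axes: x right, y down, z forward; pixel columns grow to the right and rows downward; lengths in mm; the calibration is good to about 2 mm. A picture is of the moment at which its call begins: read the wrist's pose just before it. camera_model takes no time and is no camera call; for the wrist camera it gives the pose at the moment of the call.
- sign_off(): hands the job in; it is judged then, once.
The state is a dict: "clock": time; "joints": joint angles; "qd": joint speeds; "effort": joint torques, N m; "eef_pos": TCP position; "eef_rot": TCP orientation; "wrist_force": force on the tool from outside, world axes, zero at the start; "moment": the same for the moment, N m; "finger_gap": finger opening in mm; "finger_force": force on a finger pad.
Only numpy, scipy, OpenCV 4.12 (cv2) and the standard library are available. Lean on these libraries where they do the work, as an engineer would, in place of code of your own. Each camera call takes 0.05 s, during which the arm holds its last target. There are 200 camera calls.

## Working session

There is one attempt and no reset: what is moved stays moved. The work goes in short steps, Python scripts to look and compute and a tool call to move; the robot and the scene stay as the last step left them, time stands still between calls to the robot, and variables do not carry over. Pictures are saved under pics/ and viewed, at most 10 in all, crops included, and the job is handed in when it is done.

Besides the shell and the picture viewer there is one more tool, called in YAML: its name, and indented under it one key for each argument. carry_out: Moves the arm, as the interface text tells. Its arguments: {"type":"object","properties":{"slide":{"type":"array","items":{"type":"array","items":{"type":"number","minimum":-1,"maximum":1}}},"dr":{"type":"array","items":{"type":"array","items":{"type":"number","minimum":-1,"maximum":1}}},"gripper":{"type":"array","items":{"type":"number"}},"newtons":{"type":"number"}},"required":["slide","dr","gripper"]}

```bash
ls; mkdir -p pics
python3 - <<'E'
from cell import *
import cv2
s=read_state();print(s)
for n in("scene","top"):
    m=camera_model(n);print(n,m)
    cv2.imwrite(f"pics/{n}0.png",camera(n)[:,:,::-1])
E
```

```text
pics
{'clock': 0.0, 'joints': array([-1.38660854e+00,  3.00462598e-01,  1.52155227e+00, -3.69065014e-05,
        1.32074275e+00, -6.66050801e-02]), 'qd': array([6.46438601e-04, 7.39699978e-06, 9.27480636e-04, 1.34331216e-03,
       1.05837340e-03, 1.77574871e-03]), 'effort': array([ 9.70179208e-04, -5.31800723e+01, -3.52735341e+01,  7.08681252e-02,
        2.43313605e-02, -8.54640280e-05]), 'eef_pos': array([ 136.45557035, -532.64905706,  302.10312702]), 'eef_rot': array([-3.14042789e+00, -4.18668790e-05,  2.50801993e-01]), 'wrist_force': array([-0.73341358, -0.34975909,  0.55123405]), 'moment': array([ 0.0208792 , -0.0442405 ,  0.00636578]), 'finger_force': 0.0, 'finger_gap': 93.963326559799}
scene {'vfov': 44.37909636777883, 'cx': 286.11460775633026, 'cy': 211.44536804633643, 'R': array([[ 0.80535625,  0.59264889,  0.01298484],
       [ 0.5230008 , -0.70005827, -0.48619809],
       [-0.27905461,  0.39835376, -0.87375214]]), 't': array([-445.64286129, -271.74044171, 1834.06828203])}
top {'vfov': 51.11291016699761, 'cx': 272.4333570334768, 'cy': 217.24155983818352, 'R': array([[ 0.02562914, -0.99959609, -0.01228052],
       [-0.98413609, -0.02307163, -0.17590866],
       [ 0.17555428,  0.01659409, -0.98432989]]), 't': array([ -18.19404193,  576.49748225, 1170.5949814 ])}
```

View pics/scene0.png

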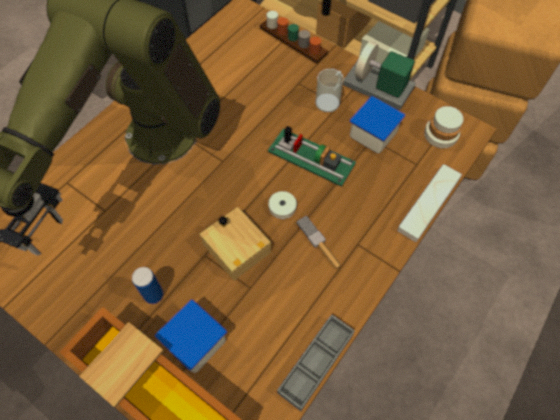

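View pics/top0.png

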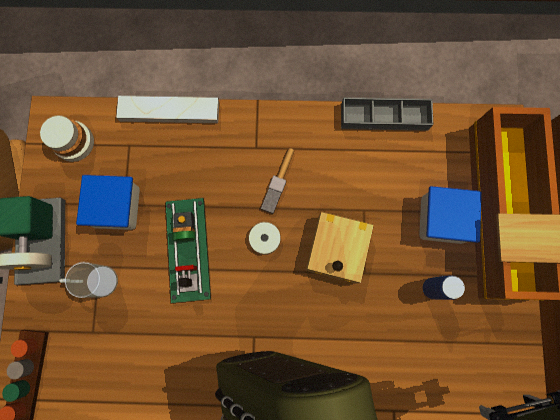

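Scene view: case at about (235,240), with its knob at (223,221); cradle at about (311,157), with the black post at (288,133). Top view: case at (340,247), knob at (337,266); cradle at (188,250), with the pad at (185,268) and the glass at (183,237). Next I'll enlarge these areas to get accurate points.

Run:
```python
import cv2,numpy as np
s=cv2.imread("pics/scene0.png");t=cv2.imread("pics/top0.png")
def c(im,x,y,w,h,W,H):return cv2.resize(im[y:y+h,x:x+w],(W,H),interpolation=cv2.INTER_CUBIC)
a=np.vstack([np.hstack([c(t,300,205,80,80,400,400)]),c(s,195,200,80,80,400,400)[:200*1]])
# layout: top row top-case(5x,80x60) & top-cradle (rotated none) ; bottom row scene
A=c(t,300,207,80,80,400,400); B=c(t,150,190,80,120,400,600)
cv2.imwrite("pics/c1.png",np.hstack([np.vstack([A,np.zeros((200,400,3),np.uint8)]),B]))
C=c(s,195,208,80,70,400,350); D=c(s,260,120,100,70,400,280)
cv2.imwrite("pics/c2.png",np.hstack([C,np.vstack([D,np.zeros((70,400,3),np.uint8)])]))
```

```text
(no output)
```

View pics/c1.png

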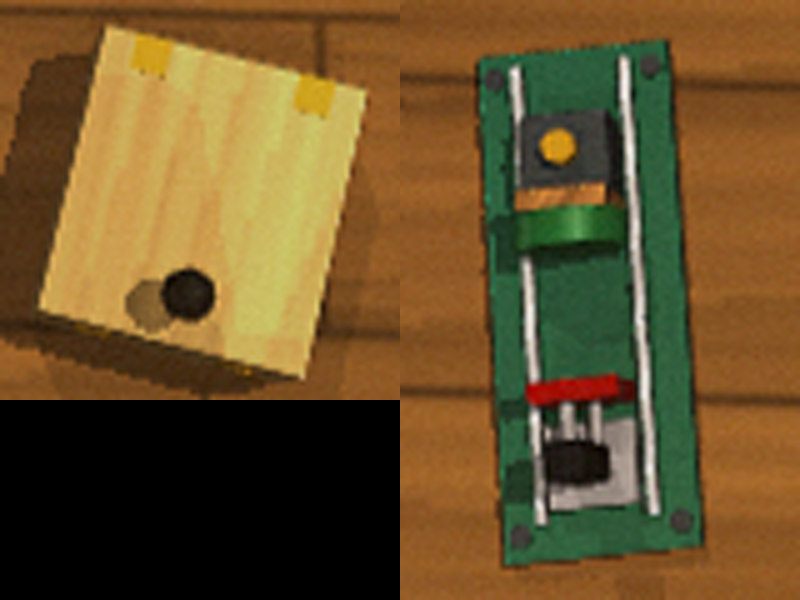

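View pics/c2.png

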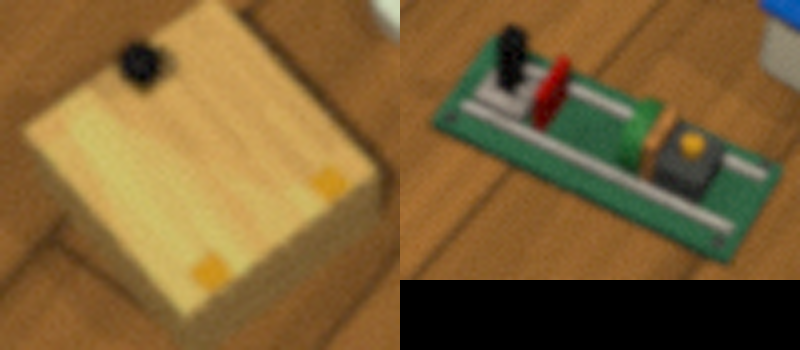

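```bash
cat > h.py <<'E'
import numpy as np, cv2
from cell import *
def K(m,H=420):
    f=H/2/np.tan(np.radians(m["vfov"]/2));return f
def ray(m,p):
    R=np.array(m["R"]);d=R.T@np.array([(p[0]-m["cx"])/K(m),(p[1]-m["cy"])/K(m),1.]);return -R.T@np.array(m["t"]),d
def onz(m,p,z):
    c,d=ray(m,p);return c+d*(z-c[2])/d[2]
def tri(obs):
    A=np.zeros((3,3));b=np.zeros(3)
    for m,p in obs:
        c,d=ray(m,p);d=d/np.linalg.norm(d);P=np.eye(3)-np.outer(d,d);A+=P;b+=P@c
    X=np.linalg.solve(A,b)
    return X,[np.round(np.linalg.norm(np.cross(X-ray(m,p)[0],ray(m,p)[1]))/np.linalg.norm(ray(m,p)[1]),1) for m,p in obs]
def proj(m,X):
    q=np.array(m["R"])@X+m["t"];return np.array([m["cx"]+K(m)*q[0]/q[2],m["cy"]+K(m)*q[1]/q[2]])
E
python3 - <<'E'
from h import *
np.set_printoptions(precision=1,suppress=True)
T=camera_model("top");S=camera_model("scene")
u=lambda p,o,s:(np.array(p)+.5)/s-.5+o
ta=lambda x,y:u((x,y),(300,207),5); tb=lambda x,y:u((x-400,y),(150,190),5)
sa=lambda x,y:u((x,y),(195,208),5); sb=lambda x,y:u((x-400,y),(260,120),4)
L=[("knob",ta(188,294),sa(141,63)),("hingeL",ta(107,27),sa(375,180)),("hingeR",ta(367,92),sa(185,318)),("nearR",ta(305,380),sa(25,130)),("nearL",ta(40,310),sa(210,0)),
("crFL",tb(479,57),sb(782,168)),("crFR",tb(668,40),sb(725,262)),("crNR",tb(703,548),sb(432,125)),("crNL",tb(504,565),sb(497,38)),("postTop",tb(578,455),sb(513,33))]
for n,a,b in L: 
  X,e=tri([(T,a),(S,b)]);print(n,X,e)
for n,p,z in [("padL",tb(527,402),72),("padR",tb(618,396),72),("glassTop",tb(572,247),81),("glassTop2",tb(570,214),81)]:print(n,onz(T,p,z))
print(onz(T,tb(528,390),72),onz(T,tb(618,376),72))
E
```

```text
knob [ 443.7 -174.6  115.7] [np.float64(0.9), np.float64(0.9)]
hingeL [ 590.6 -136.5   73.6] [np.float64(0.2), np.float64(0.2)]
hingeR [ 557.2 -275.9   79.8] [np.float64(0.7), np.float64(0.7)]
nearR [ 402.8 -240.1   82.5] [np.float64(1.3), np.float64(1.3)]
nearL [ 435.3 -101.4   80. ] [np.float64(0.1), np.float64(0.1)]
crFL [622.1 305.4  21.7] [np.float64(0.3), np.float64(0.3)]
crFR [634.9 197.2  20.7] [np.float64(0.1), np.float64(0.1)]
crNR [349.2 165.4  11.6] [np.float64(1.9), np.float64(1.9)]
crNL [337.2 276.5  10.1] [np.float64(2.2), np.float64(2.2)]
postTop [396.3 215.6 123.3] [np.float64(3.0), np.float64(3.0)]
padL [423.2 253.3  72. ]
padR [427.6 204.5  72. ]
glassTop [506.3 232.2  81. ]
glassTop2 [524.2 234.4  81. ]
[429.6 253.1  72. ] [438.3 205.1  72. ]
```

Measured case: centre ≈ (496,-188), yaw ≈ -0.23, lid top about 79 mm (78 expected). Knob ≈ (443,-176). Cradle: centre line through (486,236), yaw ≈ 0.108. I'll move above the knob first.

carry_out:
  slide:
    - [0.8, 0.93, 0]
    - [0.8, 0.93, 0]
    - [0.8, 0.93, 0]
    - [0.8, 0.93, 0]
    - [0.8, 0.93, 0]
    - [0.8, 0.93, 0]
    - [0.8, 0.93, 0]
    - [0.8, 0.93, 0]
  dr:
    - [0, 0, -0.076]
    - [0, 0, -0.076]
    - [0, 0, -0.076]
    - [0, 0, -0.076]
    - [0, 0, -0.076]
    - [0, 0, -0.076]
    - [0, 0, -0.076]
    - [0, 0, -0.076]
  gripper: [80, 80, 80, 80, 80, 80, 80, 80]

```text
clock: 0.77
eef_pos: [338.0, -297.5, 302.6]
eef_rot: [-3.141, -0.0, -0.225]
wrist_force: [-0.2, -1.1, -0.2]
finger_gap: 74.7
finger_force: 0.0
```

carry_out:
  slide:
    - [0.42, 0.5, -0.12]
    - [0.42, 0.5, -0.12]
    - [0.42, 0.5, -0.12]
    - [0.42, 0.5, -0.12]
    - [0.42, 0.5, -0.12]
    - [0.42, 0.5, -0.12]
  dr:
    - [0, 0, 0]
    - [0, 0, 0]
    - [0, 0, 0]
    - [0, 0, 0]
    - [0, 0, 0]
    - [0, 0, 0]
  gripper: [80, 80, 80, 80, 80, 80]

```text
clock: 1.27
eef_pos: [442.1, -173.8, 272.0]
eef_rot: [-3.141, 0.001, -0.223]
wrist_force: [-0.5, -0.5, -0.6]
finger_gap: 75.0
finger_force: 0.0
```

Run:
```python
from h import *
np.set_printoptions(precision=2,suppress=True)
s=read_state();print(s["clock"],s["joints"],s["eef_pos"],s["eef_rot"])
m=camera_model("wrist");print(-np.array(m["R"]).T@m["t"],m["R"],m["vfov"])
cv2.imwrite("pics/w1.png",camera("wrist")[:,:,::-1])
c=np.array([496.5,-188.5]);print(proj(m,np.array([443.,-176,108])))
```

```text
1.2667 [-0.45  0.16  1.76 -0.    1.22  1.34] [ 442.1  -173.8   271.97] [-3.14  0.   -0.22]
[ 521.07 -189.67  354.08] [[-0.22 -0.98 -0.  ]
 [-0.94  0.21  0.28]
 [-0.27  0.06 -0.96]] 62.85101153015158
[281.97 220.26]
```

View pics/w1.png

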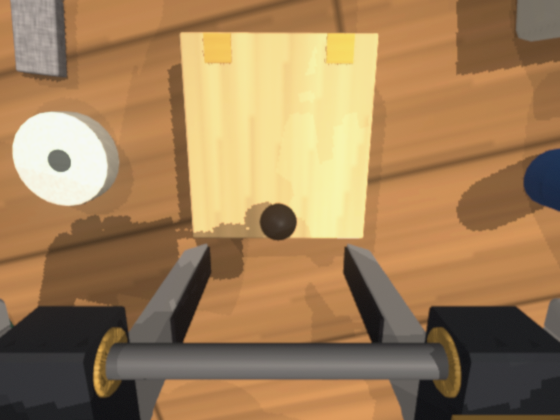

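The knob is at (278,222), against (282,220) predicted. The lid's edges run square to the image: hinge edge corners (181,33) and (378,33), near corners (193,238) and (365,238). I'll refine from these.

Run:
```python
from h import *
np.set_printoptions(precision=1,suppress=True)
m=camera_model("wrist");T=camera_model("top");S=camera_model("scene")
u=lambda p,o,s:(np.array(p)+.5)/s-.5+o
print("knob",tri([(m,(278.5,222)),(T,u((188,294),(300,207),5)),(S,u((141,63),(195,208),5))]),onz(m,(278.5,222),108))
P=[onz(m,p,78) for p in [(181,33),(378,33),(365,238),(193,238)]];P=np.array(P);print(P,P.mean(0))
print(tri([(m,(181,33)),(T,u((107,27),(300,207),5)),(S,u((375,180),(195,208),5))]))
d=(P[0]+P[1]-P[2]-P[3])/2;print(np.arctan2(d[1],d[0]),np.linalg.norm(d)); w=P[0]-P[1];print(np.arctan2(-w[0],w[1]),np.linalg.norm(w))
yaw=-.222;h=np.array([496.5,-188.5])+80*np.array([np.cos(yaw),np.sin(yaw)])
for th in np.linspace(0,1.8,10):
  a=th+np.arctan2(38,135);r=np.hypot(38,135);dx=(135-r*np.cos(a))*np.array([np.cos(yaw),np.sin(yaw)]);print(round(th,2),np.round(np.r_[dx,r*np.sin(a)-38]/250,3))
```

```text
knob (array([ 443.8, -174.7,  115.6]), [np.float64(0.3), np.float64(0.9), np.float64(0.9)]) [ 441.6 -174.3  108. ]
[[ 589.1 -135.1   78. ]
 [ 557.2 -275.1   78. ]
 [ 401.4 -241.4   78. ]
 [ 434.3  -97.7   78. ]] [ 495.5 -187.3   78. ]
(array([ 590.4, -135.7,   73.9]), [np.float64(1.5), np.float64(0.9), np.float64(0.7)])
-0.22515665019293452 159.29598937827032
-0.22465347871533153 143.6304337823737
0.0 [ 0. -0.  0.]
0.2 [ 0.  -0.   0.1]
0.4 [ 0.1 -0.   0.2]
0.6 [ 0.2 -0.   0.3]
0.8 [ 0.3 -0.1  0.3]
1.0 [ 0.4 -0.1  0.4]
1.2 [ 0.5 -0.1  0.4]
1.4 [ 0.6 -0.1  0.4]
1.6 [ 0.7 -0.2  0.4]
1.8 [ 0.8 -0.2  0.3]
```

carry_out:
  slide:
    - [0.002, -0.004, -0.12]
    - [0.002, -0.004, -0.24]
    - [0.002, -0.004, -0.336]
    - [0.002, -0.004, -0.336]
    - [0.002, -0.004, -0.336]
    - [0.002, -0.004, -0.336]
    - [0.002, -0.004, -0.336]
    - [0.002, -0.004, -0.336]
    - [0.002, -0.004, -0.336]
  dr:
    - [0, 0, 0]
    - [0, 0, 0]
    - [0, 0, 0]
    - [0, 0, 0]
    - [0, 0, 0]
    - [0, 0, 0]
    - [0, 0, 0]
    - [0, 0, 0]
    - [0, 0, 0]
  gripper: [80, 80, 80, 80, 20, 20, 20, 20, 20]
  newtons: 15

```text
clock: 2.07
eef_pos: [442.2, -176.5, 189.6]
eef_rot: [3.141, -0.002, -0.227]
wrist_force: [-0.5, 0.2, 0.5]
finger_gap: 45.4
finger_force: 0.0
```

Run:
```python
from h import *
yaw=-.225
for th in np.linspace(0,1.8,19):
  a=th+np.arctan2(38,135);r=np.hypot(38,135);dx=(135-r*np.cos(a))*np.array([np.cos(yaw),np.sin(yaw)]);print(round(th,2),[round(float(v),3) for v in np.r_[dx,r*np.sin(a)-38]/250])
```

```text
0.0 [0.0, -0.0, 0.0]
0.1 [0.017, -0.004, 0.053]
0.2 [0.04, -0.009, 0.104]
0.3 [0.067, -0.015, 0.153]
0.4 [0.099, -0.023, 0.198]
0.5 [0.135, -0.031, 0.24]
0.6 [0.176, -0.04, 0.278]
0.7 [0.219, -0.05, 0.312]
0.8 [0.266, -0.061, 0.341]
0.9 [0.315, -0.072, 0.365]
1.0 [0.367, -0.084, 0.385]
1.1 [0.42, -0.096, 0.398]
1.2 [0.474, -0.108, 0.406]
1.3 [0.528, -0.121, 0.409]
1.4 [0.583, -0.133, 0.406]
1.5 [0.637, -0.146, 0.397]
1.6 [0.69, -0.158, 0.383]
1.7 [0.741, -0.17, 0.364]
1.8 [0.79, -0.181, 0.339]
```

carry_out:
  slide:
    - [0, 0.004, -0.006]
    - [0, 0.004, -0.006]
    - [0, 0.004, -0.006]
    - [0, 0.004, -0.006]
    - [0, 0.004, -0.006]
    - [0, 0.004, -0.006]
    - [0, 0.004, -0.006]
  dr:
    - [0, 0, 0]
    - [0, 0, 0]
    - [0, 0, 0]
    - [0, 0, 0]
    - [0, 0, 0]
    - [0, 0, 0]
    - [0, 0, 0]
  gripper: [15, 15, 15, 15, 15, 15, 15]
  newtons: 20

```text
clock: 2.65
eef_pos: [442.1, -174.8, 187.2]
eef_rot: [-3.141, 0.0, -0.227]
wrist_force: [1.7, 5.3, 2.1]
finger_gap: 26.5
finger_force: 20.0
```

carry_out:
  slide:
    - [0.017, -0.004, 0.053]
    - [0.04, -0.009, 0.104]
    - [0.067, -0.015, 0.153]
    - [0.099, -0.023, 0.198]
    - [0.135, -0.031, 0.24]
    - [0.135, -0.031, 0.24]
  dr:
    - [0, 0, 0]
    - [0, 0, 0]
    - [0, 0, 0]
    - [0, 0, 0]
    - [0, 0, 0]
    - [0, 0, 0]
  gripper: [15, 15, 15, 15, 15, 15]

```text
clock: 3.15
eef_pos: [477.1, -182.9, 248.9]
eef_rot: [-3.141, -0.002, -0.226]
wrist_force: [-3.9, 5.5, 3.5]
finger_gap: 26.8
finger_force: 20.0
```

carry_out:
  slide:
    - [0.041, -0.009, 0.038]
    - [0.084, -0.019, 0.072]
    - [0.131, -0.03, 0.101]
    - [0.18, -0.041, 0.125]
    - [0.232, -0.053, 0.145]
    - [0.285, -0.065, 0.158]
    - [0.339, -0.077, 0.166]
    - [0.393, -0.09, 0.169]
    - [0.448, -0.102, 0.166]
    - [0.502, -0.115, 0.157]
  dr:
    - [0, 0, 0]
    - [0, 0, 0]
    - [0, 0, 0]
    - [0, 0, 0]
    - [0, 0, 0]
    - [0, 0, 0]
    - [0, 0, 0]
    - [0, 0, 0]
    - [0, 0, 0]
    - [0, 0, 0]
  gripper: [15, 15, 15, 15, 15, 15, 15, 15, 15, 15]

```text
clock: 3.98
eef_pos: [602.1, -211.7, 287.0]
eef_rot: [-3.141, -0.001, -0.226]
wrist_force: [0.5, 2.9, 3.6]
finger_gap: 26.9
finger_force: 20.0
```

carry_out:
  slide:
    - [0.053, -0.012, -0.014]
    - [0.104, -0.024, -0.033]
    - [0.14, -0.032, -0.049]
    - [0.14, -0.032, -0.049]
  dr:
    - [0, 0, 0]
    - [0, 0, 0]
    - [0, 0, 0]
    - [0, 0, 0]
  gripper: [15, 15, 15, 15]

```text
clock: 4.32
eef_pos: [637.6, -219.8, 273.7]
eef_rot: [-3.141, -0.001, -0.226]
wrist_force: [2.2, 1.4, 3.4]
finger_gap: 26.5
finger_force: 20.0
```

Run:
```python
from h import *
a=camera("top")[150:330,100:420,::-1];b=camera("scene")[120:300,160:400,::-1]
cv2.imwrite("pics/s2.png",np.hstack([cv2.resize(a,(480,270)),cv2.resize(b,(320,270)[:1]+(240,)) if 0 else cv2.resize(b,(320,270))]))
```

```text
(no output)
```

View pics/s2.png

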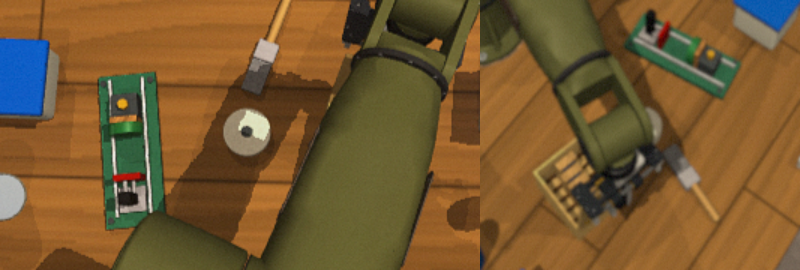

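The lid stands open, with the case interior showing at (570,185) in the right half. I'll release, rise and look inside.

carry_out:
  slide:
    - [0, 0, 0]
    - [0, 0, 0]
    - [0, 0, 0]
    - [0, 0, 0.1]
    - [0, 0, 0.2]
    - [0, 0, 0.3]
    - [-0.2, 0.045, 0.3]
    - [-0.36, 0.08, 0.3]
    - [-0.52, 0.12, 0.3]
    - [-0.68, 0.155, 0.2]
  dr:
    - [0, 0, 0]
    - [0, 0, 0]
    - [0, 0, 0]
    - [0, 0, 0]
    - [0, 0, 0]
    - [0, 0, 0]
    - [0, 0, 0]
    - [0, 0, 0]
    - [0, 0, 0]
    - [0, 0, 0]
  gripper: [80, 80, 80, 80, 80, 80, 80, 80, 80, 80]

```text
clock: 5.25
eef_pos: [476.7, -183.4, 332.7]
eef_rot: [3.14, -0.004, -0.227]
wrist_force: [0.6, -0.9, 1.0]
finger_gap: 75.1
finger_force: 0.0
```

carry_out:
  slide:
    - [-0.1, 0.025, -0.1]
    - [-0.1, 0.025, -0.1]
    - [-0.1, 0.025, -0.1]
  dr:
    - [0, 0, 0]
    - [0, 0, 0]
    - [0, 0, 0]
  gripper: [80, 80, 80]

```text
clock: 5.5
eef_pos: [452.4, -177.4, 305.2]
eef_rot: [-3.141, 0.001, -0.227]
wrist_force: [0.0, -0.5, 0.3]
finger_gap: 75.0
finger_force: 0.0
```

Run:
```python
from h import *
np.set_printoptions(precision=3,suppress=True)
m=camera_model("wrist");s=read_state();print(s["eef_pos"],s["eef_rot"])
cv2.imwrite("pics/w2.png",camera("wrist")[:,:,::-1])
c=np.array([495.5,-187.7]);e=np.array([np.cos(-.225),np.sin(-.225)]);n=np.array([-e[1],e[0]])
for x in(-42,-14,14,42):print(x,[proj(m,np.r_[c+e*(x+q)+n*w,65]).round(0) for q in(-10,10) for w in(25,-25)])
```

```text
[ 452.405 -177.355  305.177] [-3.141  0.001 -0.227]
-42 [array([254., 205.]), array([305., 205.]), array([253., 185.]), array([305., 185.])]
-14 [array([253., 177.]), array([306., 177.]), array([252., 156.]), array([306., 156.])]
14 [array([252., 147.]), array([306., 147.]), array([252., 125.]), array([307., 125.])]
42 [array([252., 116.]), array([307., 116.]), array([251.,  92.]), array([307.,  92.])]
```

View pics/w2.png

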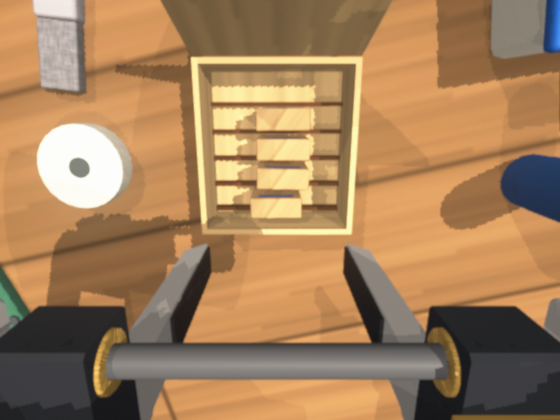

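Blocks show at top centres (277,207), (283,179), (283,149) and (283,119). They sit about 11 mm nearer the knob side than a centred row. The lid is back on its stop.

Run:
```python
from h import *
np.set_printoptions(precision=1,suppress=True)
m=camera_model("wrist")
c=np.array([495.5,-187.7]);e=np.array([np.cos(-.225),np.sin(-.225)]);n=np.array([-e[1],e[0]])
for p in[(277,207),(283.5,179),(283,149),(283,119)]:
  X=onz(m,p,65);d=X[:2]-c;print(X,d@e,d@n)
for p in[(200,60),(360,60),(350,231),(205,231)]:
  X=onz(m,p,70);d=X[:2]-c;print(X,d@e,d@n)
# auto pictures for height check: blue band patch 
im=camera("wrist");hsv=cv2.cvtColor(im[100:225,240:320],cv2.COLOR_RGB2HSV);g=hsv[:,:,0]
k=((g>95)&(g<130)&(hsv[:,:,1]>80)).astype('u1');print([ (st[:4]+[240,100,0,0],ar) for st,ar in [(q,q[4]) for q in cv2.connectedComponentsWithStats(k)[2]][1:]] )
```

```text
[ 445.  -174.1   65. ] -52.20822903731641 1.951545809898267
[ 470.7 -186.4   65. ] -24.481390107145195 -4.295497505385425
[ 498.4 -192.2   65. ] 3.8742094213508516 -3.723643658040669
[ 524.8 -198.1   65. ] 30.912903074500612 -3.6335848288840893
[ 588.6 -139.5   70. ] 80.03329491709317 67.76733318679021
[ 557.8 -273.2   70. ] 79.8142214274952 -69.40096562745778
[ 406.5 -238.8   70. ] -75.39946429752129 -69.66359125484989
[ 438.5 -100.1   70. ] -75.12985688629476 72.64700833858264
[]
```

Run:
```python
from h import *
import pickle;pickle.dump(camera_model("wrist"),open("m2.pkl","wb"))
```

carry_out:
  slide:
    - [-0.03, 0.013, -0.12]
    - [-0.03, 0.013, -0.2]
    - [-0.03, 0.013, -0.2]
    - [-0.03, 0.013, -0.2]
  dr:
    - [0, 0, 0]
    - [0, 0, 0]
    - [0, 0, 0]
    - [0, 0, 0]
  gripper: [80, 80, 80, 80]

```text
clock: 5.93
eef_pos: [446.9, -174.6, 256.0]
eef_rot: [3.142, 0.0, -0.227]
wrist_force: [0.4, 0.1, 1.2]
finger_gap: 75.2
finger_force: 0.0
```

Run:
```python
from h import *
import pickle
np.set_printoptions(precision=1,suppress=True)
m2=pickle.load(open("m2.pkl","rb"));m=camera_model("wrist");im=camera("wrist")[:,:,::-1].copy();cv2.imwrite("pics/w3.png",im)
a=cv2.imread("pics/w2.png",0);b=cv2.cvtColor(im,cv2.COLOR_BGR2GRAY)
P=np.array([(252,217),(302,217),(258,190),(310,190),(257,160),(309,160),(257,130),(310,130)],np.float32)
P=cv2.cornerSubPix(a,P[:,None],(4,4),(-1,-1),(3,30,.01))
g=np.array([proj(m,onz(m2,p,65)) for p in P[:,0]],np.float32)[:,None]
Q,st,er=cv2.calcOpticalFlowPyrLK(a,b,P,g.copy(),winSize=(15,15),maxLevel=1,flags=cv2.OPTFLOW_USE_INITIAL_FLOW)
for p,q,s,gg in zip(P[:,0],Q[:,0],st,g[:,0]):print(p,q,gg,s,*tri([(m2,p),(m,q)]))
print(read_state()["eef_pos"])
```

```text
Traceback (most recent call last):
cv2.error: OpenCV(4.12.0) :-1: error: (-5:Bad argument) in function 'cornerSubPix'
> Overload resolution failed:
>  - Layout of the output array corners is incompatible with cv::Mat
>  - Expected Ptr<cv::UMat> for argument 'corners'
```

Run:
```python
from h import *
import pickle
np.set_printoptions(precision=1,suppress=True)
m2=pickle.load(open("m2.pkl","rb"));m=camera_model("wrist")
a=cv2.imread("pics/w2.png",0);b=cv2.imread("pics/w3.png",0)
P=np.array([(252,217),(302,217),(258,190),(310,190),(257,160),(309,160),(257,130),(310,130)],np.float32)
P=cv2.cornerSubPix(a,np.ascontiguousarray(P.reshape(-1,1,2)),(4,4),(-1,-1),(3,30,.01))
g=np.array([proj(m,onz(m2,p,65)) for p in P[:,0]],np.float32).reshape(-1,1,2)
Q,st,er=cv2.calcOpticalFlowPyrLK(a,b,P,g.copy(),winSize=(15,15),maxLevel=1,flags=cv2.OPTFLOW_USE_INITIAL_FLOW)
for p,q,s,gg in zip(P[:,0],Q[:,0],st,g[:,0]):print(p,q,gg,s,*tri([(m2,p),(m,q)]))
```

```text
[250.4 216.3] [247.9 225.9] [247.8 224.6] [1] [ 451.9 -151.9   99.2] [np.float64(0.2), np.float64(0.2)]
[300.7 217.2] [306.4 228. ] [306.7 225.7] [1] [ 443.5 -194.1  106.9] [np.float64(0.6), np.float64(0.6)]
[256.3 187.2] [254.5 192.4] [254.6 190.6] [1] [ 485.6 -168.4  147.7] [np.float64(0.2), np.float64(0.2)]
[310. 190.] [316.4 194.8] [317.9 193.9] [1] [ 449.7 -209.7   44.1] [np.float64(0.7), np.float64(0.7)]
[256.8 159.1] [255.1 159.8] [255.2 157.4] [1] [ 514.  -180.8  231.6] [np.float64(0.8), np.float64(0.8)]
[308.5 158.3] [314.9 159.1] [316.3 156.4] [1] [ 478.8 -215.8   26.9] [np.float64(1.2), np.float64(1.2)]
[257.4 130.7] [255.9 126.8] [255.9 123.6] [1] [ 513.2 -160.  -132.4] [np.float64(0.5), np.float64(0.5)]
[306.5 131.1] [312.3 127.4] [314.2 124.1] [1] [ 500.5 -226.6  -65. ] [np.float64(0.7), np.float64(0.7)]
```

carry_out:
  slide:
    - [-0.003, 0, -0.15]
    - [-0.003, 0, -0.3]
    - [-0.003, 0, -0.42]
    - [-0.003, 0, -0.53]
    - [-0.003, 0, -0.53]
    - [-0.003, 0, -0.53]
    - [-0.003, 0, -0.53]
    - [-0.003, 0, -0.53]
    - [-0.003, 0, -0.53]
  dr:
    - [0, 0, 0]
    - [0, 0, 0]
    - [0, 0, 0]
    - [0, 0, 0]
    - [0, 0, 0]
    - [0, 0, 0]
    - [0, 0, 0]
    - [0, 0, 0]
    - [0, 0, 0]
  gripper: [80, 80, 80, 80, 80, 40, 40, 40, 40]
  newtons: 20

```text
clock: 6.73
eef_pos: [446.0, -174.6, 124.8]
eef_rot: [3.141, -0.003, -0.227]
wrist_force: [0.1, 0.3, 0.1]
finger_gap: 52.1
finger_force: 0.0
```

carry_out:
  slide:
    - [0, 0, 0]
    - [0, 0, 0]
    - [0, 0, 0.1]
    - [0, 0, 0.25]
    - [0, 0, 0.4]
    - [0, 0, 0.55]
    - [-0.05, 0.15, 0.6]
    - [-0.1, 0.3, 0.6]
    - [-0.1, 0.45, 0.6]
    - [-0.1, 0.6, 0.6]
  dr:
    - [0, 0, 0]
    - [0, 0, 0]
    - [0, 0, 0]
    - [0, 0, 0]
    - [0, 0, 0]
    - [0, 0, 0]
    - [0, 0, 0.013]
    - [0, 0, 0.026]
    - [0, 0, 0.039]
    - [0, 0, 0.053]
  gripper: [40, 40, 40, 40, 40, 40, 40, 40, 40, 40]

```text
clock: 7.57
eef_pos: [419.5, -22.9, 274.2]
eef_rot: [3.141, -0.002, 0.109]
wrist_force: [1.7, -0.4, -1.2]
finger_gap: 49.7
finger_force: 20.0
```

carry_out:
  slide:
    - [-0.02, 0.15, 0]
    - [-0.04, 0.3, 0]
    - [-0.06, 0.45, 0]
    - [-0.08, 0.6, 0]
    - [-0.1, 0.75, 0]
    - [-0.1, 0.9, 0]
    - [-0.1, 1.0, 0]
    - [-0.1, 1.0, 0]
    - [-0.1, 1.0, 0]
    - [-0.1, 1.0, 0]
  dr:
    - [0, 0, 0]
    - [0, 0, 0]
    - [0, 0, 0]
    - [0, 0, 0]
    - [0, 0, 0]
    - [0, 0, 0]
    - [0, 0, 0]
    - [0, 0, 0]
    - [0, 0, 0]
    - [0, 0, 0]
  gripper: [40, 40, 40, 40, 40, 40, 40, 40, 40, 40]

```text
clock: 8.4
eef_pos: [395.2, 225.3, 273.3]
eef_rot: [3.142, -0.0, 0.106]
wrist_force: [0.6, 0.0, 0.3]
finger_gap: 49.9
finger_force: 20.0
```

Run:
```python
from h import *
import pickle
np.set_printoptions(precision=3,suppress=True)
m=camera_model("wrist");pickle.dump(m,open("m4.pkl","wb"));s=read_state();print(s["eef_pos"],s["eef_rot"],s["finger_gap"])
im=camera("wrist")[:,:,::-1];cv2.imwrite("pics/w4.png",im)
cv2.imwrite("pics/w4b.png",cv2.resize(im[30:270,140:420],(700,600),interpolation=cv2.INTER_CUBIC))
```

```text
[395.188 225.266 273.267] [ 3.142 -0.     0.106] 49.88476549904016
```

View pics/w4b.png

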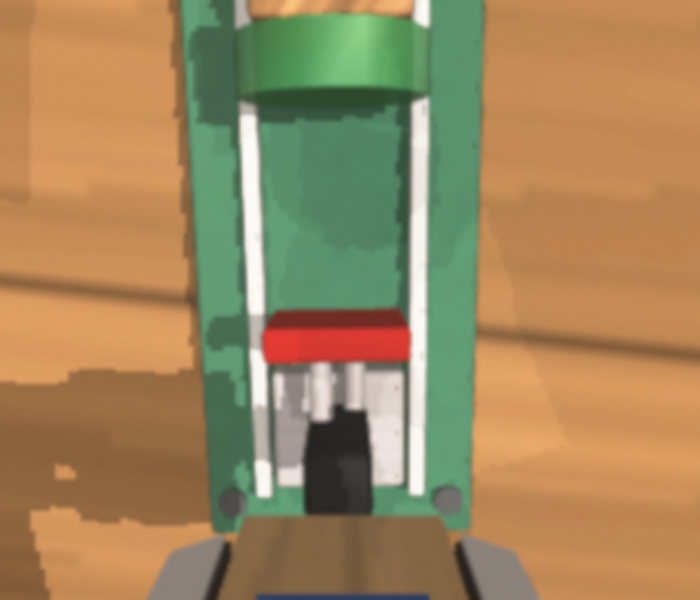

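The pad's top front edge runs along row 325 of the crop and its foot along row 311. The glass face's top is at about (335,90) and its lower edge at about row 105. The post is at about (340,450), and the held block is visible below. The gap is empty.

Run:
```python
from h import *
import pickle
np.set_printoptions(precision=1,suppress=True)
m=pickle.load(open("m4.pkl","rb"))
u=lambda x,y:((x+.5)/2.5-.5+140,(y+.5)/2.5-.5+30)
yaw=.107;e=np.array([np.cos(yaw),np.sin(yaw)]);n=np.array([-e[1],e[0]]);c=np.array([485.9,236.1])
def show(l,p,z):
  X=onz(m,u(*p),z);d=X[:2]-c;print(l,X,"x %.1f y %.1f"%(d@e,d@n))
show("padtopL",(270,325),72);show("padtopR",(408,325),72);show("padback",(337,362),72);show("padfoot",(337,311),15)
show("glass top",(335,90),81);show("glassbackTop",(335,15),81);show("glassfoot",(335,105),15);show("glass mid L",(240,98),47);show("glass mid R",(428,95),47)
show("stripL",(245,120),25);show("stripR",(427,110),25);show("stripR2",(423,480),25);show("stripL2",(257,480),25)
show("bedR",(472,525),15);show("bedL",(213,530),15);show("bedR up",(484,100),15);show("bedLup",(187,100),15)
for l,p in (("postL",(306,455)),("postR",(370,458)),("postback",(340,513))):show(l,p,104)
im=cv2.imread("pics/w4.png");col=im[30:110,272:276].mean(1)
for r in range(58,78): print(r,col[r-30].astype(int),end=" ")
col=im[150:178,272:276].mean(1)
print();
for r in range(150,178): print(r,col[r-150].astype(int),end=" ")
```

```text
padtopL [434.9 255.5  72. ] x -48.6 y 24.7
padtopR [439.8 210.3  72. ] x -48.6 y -20.8
padback [425.  232.2  72. ] x -60.9 y 2.7
padfoot [435.1 233.6  15. ] x -50.8 y 3.0
glass top [507.7 241.5  81. ] x 22.2 y 3.0
glassbackTop [527.8 243.6  81. ] x 42.4 y 3.0
glassfoot [510.3 242.3  15. ] x 24.9 y 3.6
glass mid L [505.8 273.5  47. ] x 23.8 y 35.1
glass mid R [513.4 211.1  47. ] x 24.7 y -27.8
stripL [500.8 273.8  25. ] x 18.8 y 35.9
stripR [511.1 209.1  25. ] x 22.2 y -29.6
stripR2 [372.4 192.   25. ] x -117.5 y -31.7
stripL2 [365.3 258.7  25. ] x -117.5 y 35.4
bedR [351.7 167.4  15. ] x -140.8 y -53.9
bedL [337.8 276.2  15. ] x -143.0 y 55.7
bedR up [517.8 187.8  15. ] x 26.6 y -51.4
bedLup [506.1 296.8  15. ] x 26.6 y 58.2
postL [401.2 239.  104. ] x -83.9 y 12.0
postR [402.3 219.5 104. ] x -84.8 y -7.6
postback [383.6 226.7 104. ] x -102.7 y 1.6
58 [123 191 115] 59 [123 192 115] 60 [123 191 115] 61 [123 191 115] 62 [121 189 113] 63 [110 174 102] 64 [ 83 134  77] 65 [56 90 53] 66 [46 74 45] 67 [46 73 45] 68 [46 73 45] 69 [46 72 45] 70 [46 73 45] 71 [46 73 45] 72 [49 74 46] 73 [54 78 49] 74 [61 82 53] 75 [64 85 54] 76 [65 85 55] 77 [70 92 58] 
150 [112 148  91] 151 [111 147  91] 152 [106 139  93] 153 [ 84 110 101] 154 [ 53  68 109] 155 [ 39  47 112] 156 [ 37  44 112] 157 [ 37  44 112] 158 [ 37  44 111] 159 [ 37  43 113] 160 [ 38  45 127] 161 [ 42  50 167] 162 [ 47  55 201] 163 [ 48  56 214] 164 [ 49  57 215] 165 [ 49  57 214] 166 [ 48  56 213] 167 [ 48  56 212] 168 [ 48  57 211] 169 [ 48  56 210] 170 [ 47  56 209] 171 [ 47  56 209] 172 [ 47  55 207] 173 [ 48  55 191] 174 [ 56  65 158] 175 [ 79  89 123] 176 [ 96 103 110] 177 [104 108 114]
```

Gap ≈ 74.5 mm. Two blocks leave about 34 mm, within the jaw's 45 mm travel, and the clamping line lies about 2.7 mm further +y than I first had it. I'll place the first block just short of the glass.

carry_out:
  slide:
    - [0.14, 0.02, -0.05]
    - [0.28, 0.04, -0.15]
    - [0.405, 0.059, -0.25]
    - [0.405, 0.059, -0.38]
    - [0.405, 0.059, -0.48]
    - [0.405, 0.059, -0.52]
    - [0.405, 0.059, -0.545]
    - [0.405, 0.059, -0.545]
    - [0.405, 0.059, -0.545]
  dr:
    - [0, 0, 0]
    - [0, 0, 0]
    - [0, 0, 0]
    - [0, 0, 0]
    - [0, 0, 0]
    - [0, 0, 0]
    - [0, 0, 0]
    - [0, 0, 0]
    - [0, 0, 0]
  gripper: [40, 40, 40, 40, 40, 40, 40, 40, 40]

```text
clock: 9.2
eef_pos: [496.3, 239.6, 136.7]
eef_rot: [3.141, 0.002, 0.105]
wrist_force: [-4.7, -1.4, -2.7]
finger_gap: 50.1
finger_force: 20.0
```

carry_out:
  slide:
    - [0, 0, 0]
    - [0, 0, 0]
    - [0, 0, -0.006]
    - [0, 0, -0.006]
  dr:
    - [0, 0, 0]
    - [0, 0, 0]
    - [0, 0, 0]
    - [0, 0, 0]
  gripper: [40, 40, 40, 40]

```text
clock: 9.53
eef_pos: [496.2, 240.2, 135.9]
eef_rot: [3.141, 0.001, 0.106]
wrist_force: [-6.2, -1.9, -1.1]
finger_gap: 49.8
finger_force: 20.0
```

carry_out:
  slide:
    - [-0.014, -0.001, 0]
    - [-0.014, -0.001, 0]
    - [-0.014, -0.001, -0.006]
    - [-0.014, -0.001, -0.006]
    - [-0.014, -0.001, -0.006]
  dr:
    - [0, 0, 0]
    - [0, 0, 0]
    - [0, 0, 0]
    - [0, 0, 0]
    - [0, 0, 0]
  gripper: [40, 40, 40, 40, 40]

```text
clock: 9.95
eef_pos: [493.2, 240.2, 133.9]
eef_rot: [-3.141, -0.001, 0.106]
wrist_force: [-0.1, -0.7, -0.8]
finger_gap: 50.0
finger_force: 20.0
```

carry_out:
  slide:
    - [0, 0, -0.004]
    - [0, 0, -0.008]
    - [0, 0, -0.008]
    - [0, 0, -0.008]
  dr:
    - [0, 0, 0]
    - [0, 0, 0]
    - [0, 0, 0]
    - [0, 0, 0]
  gripper: [40, 40, 40, 40]

```text
clock: 10.28
eef_pos: [493.0, 240.2, 131.6]
eef_rot: [3.142, 0.0, 0.106]
wrist_force: [0.1, 0.7, 0.1]
finger_gap: 49.6
finger_force: 20.0
```

carry_out:
  slide:
    - [0, 0, -0.006]
    - [0, 0, -0.01]
    - [0, 0, -0.01]
    - [0, 0, -0.01]
  dr:
    - [0, 0, 0]
    - [0, 0, 0]
    - [0, 0, 0]
    - [0, 0, 0]
  gripper: [40, 40, 40, 40]

```text
clock: 10.62
eef_pos: [493.0, 240.2, 129.1]
eef_rot: [3.142, 0.0, 0.106]
wrist_force: [-0.2, 0.8, -0.8]
finger_gap: 49.8
finger_force: 20.0
```

Run:
```python
from h import *
im=camera("scene")[:,:,::-1];w=camera("wrist")[:,:,::-1]
cv2.imwrite("pics/p1.png",np.hstack([cv2.resize(im[100:200,250:370],(432,360),interpolation=3),cv2.resize(w[100:380,140:420],(360,360))]))
```

```text
(no output)
```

View pics/p1.png

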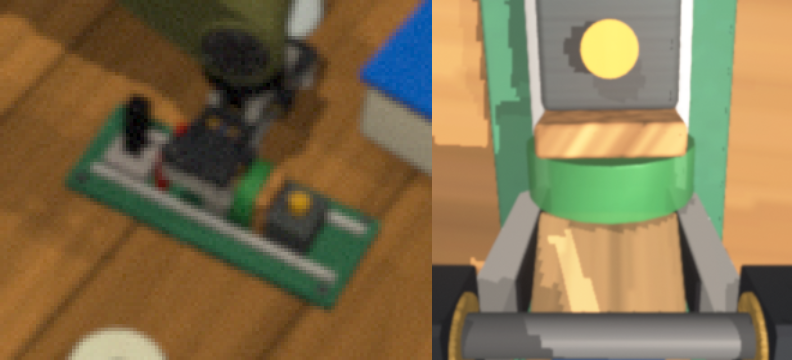

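The block is upright in the fingers, just in front of the glass and inside the strips. I'll keep lowering in small steps until the floor is felt.

carry_out:
  slide:
    - [0, 0, -0.005]
    - [0, 0, -0.005]
    - [0, 0, -0.008]
    - [0, 0, -0.008]
    - [0, 0, -0.008]
  dr:
    - [0, 0, 0]
    - [0, 0, 0]
    - [0, 0, 0]
    - [0, 0, 0]
    - [0, 0, 0]
  gripper: [40, 40, 40, 40, 40]

```text
clock: 11.13
eef_pos: [493.0, 240.2, 127.2]
eef_rot: [3.142, 0.0, 0.106]
wrist_force: [0.2, 0.1, -0.8]
finger_gap: 49.7
finger_force: 20.0
```

Run:
```python
from h import *
import pickle
np.set_printoptions(precision=1,suppress=True)
m=pickle.load(open("m4.pkl","rb"));yaw=.106
e=np.array([np.cos(yaw),np.sin(yaw),0]);n=np.array([-e[1],e[0],0]);P=np.array([395.2,225.3,273.3])
for d in(97,103,107,111,115,118,121):print(d,[ (proj(m,P+10*e+s*25*n-[0,0,d])-[139.7,29.7])*2.5 for s in(1,-1)])
print("tip",[(proj(m,P+8*e+s*25*n-[0,0,97])-[139.7,29.7])*2.5 for s in(1,-1)])
im=cv2.imread("pics/w4.png");
for r in range(228,262,1):print(r,im[r,268:272].mean(0).astype(int),end=" ")
```

```text
97 [array([239.1, 534.9]), array([463., 535.])]
103 [array([242.1, 525.2]), array([459.5, 525.4])]
107 [array([244.1, 519.1]), array([457.3, 519.2])]
111 [array([245.9, 513.2]), array([455.1, 513.3])]
115 [array([247.7, 507.5]), array([453. , 507.6])]
118 [array([249. , 503.4]), array([451.5, 503.5])]
121 [array([250.2, 499.4]), array([450.1, 499.5])]
tip [array([239.4, 543.2]), array([462.7, 543.3])]
228 [38 40 44] 229 [38 40 43] 230 [38 40 43] 231 [38 40 43] 232 [37 40 43] 233 [36 39 42] 234 [37 42 46] 235 [43 55 66] 236 [ 56  80 101] 237 [ 66  96 123] 238 [ 67  99 127] 239 [ 68  99 128] 240 [ 67  99 128] 241 [ 68  99 128] 242 [ 67  99 128] 243 [ 67  99 128] 244 [ 67 100 129] 245 [ 67 100 129] 246 [ 67  99 129] 247 [ 67 100 129] 248 [ 68 100 129] 249 [ 67 100 129] 250 [ 67  99 129] 251 [ 68 100 130] 252 [ 68 100 129] 253 [ 68 100 129] 254 [ 67 100 129] 255 [ 67 100 130] 256 [ 67 100 129] 257 [ 67 100 129] 258 [ 67 101 129] 259 [ 67 101 129] 260 [ 67 100 130] 261 [ 68 101 130]
```

carry_out:
  slide:
    - [0, 0, -0.006]
    - [0, 0, -0.006]
    - [0, 0, -0.01]
    - [0, 0, -0.01]
    - [0, 0, -0.01]
  dr:
    - [0, 0, 0]
    - [0, 0, 0]
    - [0, 0, 0]
    - [0, 0, 0]
    - [0, 0, 0]
  gripper: [40, 40, 40, 40, 40]

```text
clock: 11.55
eef_pos: [493.0, 240.2, 124.7]
eef_rot: [3.142, 0.0, 0.106]
wrist_force: [-0.6, 0.4, -0.1]
finger_gap: 49.7
finger_force: 20.0
```

carry_out:
  slide:
    - [0, 0, -0.005]
    - [0, 0, -0.005]
    - [0, 0, -0.005]
  dr:
    - [0, 0, 0]
    - [0, 0, 0]
    - [0, 0, 0]
  gripper: [40, 40, 40]

```text
clock: 11.8
eef_pos: [493.0, 240.2, 123.4]
eef_rot: [3.142, 0.0, 0.106]
wrist_force: [-0.4, 0.7, 0.2]
finger_gap: 49.8
finger_force: 20.0
```

Run:
```python
from h import *
np.set_printoptions(precision=1,suppress=True)
s=read_state();print(s["eef_pos"],s["wrist_force"],s["finger_gap"])
P=s["eef_pos"];yaw=.106;e=np.array([np.cos(yaw),np.sin(yaw),0]);n=np.array([-e[1],e[0],0])
S=camera_model("scene");im=camera("scene");hsv=cv2.cvtColor(im,cv2.COLOR_RGB2HSV)
k=((hsv[:,:,0]>100)&(hsv[:,:,0]<130)&(hsv[:,:,1]>80)&(hsv[:,:,2]>40)).astype('u1');k[:, :250]=0;k[:,345:]=0;k[:110]=0;k[190:]=0
ys,xs=np.nonzero(k);print(len(xs),list(zip(xs,ys))[:60])
m=camera_model("wrist");w=camera("wrist");cv2.imwrite("pics/w6.png",w[:,:,::-1])
# predicted block corners for foot d below TCP, front and -y side seen by scene
for d in(95,100,105,110,118):
  print(d,"scene top corners",[proj(S,P+x*e+y*n-[0,0,d-60]) for x,y in((-10,-25),(10,-25),(10,25))],"foot",[proj(S,P+x*e+y*n-[0,0,d]) for x,y in((-10,-25),(10,-25))])
hs=cv2.cvtColor(w,cv2.COLOR_RGB2HSV)
print([ (r,w[r,278:282].mean(0).astype(int).tolist()) for r in range(230,420,6)])
```

```text
[493.  240.2 123.4] [-0.4  0.7  0.2] 49.83530258460455
0 []
95 scene top corners [array([308.3, 147.9]), array([313.6, 150.4]), array([320.8, 139.9])] foot [array([307.4, 158.3]), array([312.6, 160.8])]
100 scene top corners [array([308.3, 148.8]), array([313.5, 151.3]), array([320.7, 140.8])] foot [array([307.4, 159.2]), array([312.5, 161.6])]
105 scene top corners [array([308.2, 149.7]), array([313.4, 152.2]), array([320.6, 141.7])] foot [array([307.3, 160. ]), array([312.4, 162.5])]
110 scene top corners [array([308.1, 150.5]), array([313.3, 153.1]), array([320.5, 142.6])] foot [array([307.2, 160.8]), array([312.3, 163.3])]
118 scene top corners [array([308., 152.]), array([313.2, 154.5]), array([320.3, 144.1])] foot [array([307.1, 162.2]), array([312.2, 164.6])]
[(230, [72, 108, 66]), (236, [115, 204, 123]), (242, [112, 202, 119]), (248, [111, 201, 119]), (254, [112, 202, 119]), (260, [110, 201, 118]), (266, [119, 202, 118]), (272, [121, 203, 119]), (278, [120, 203, 117]), (284, [151, 119, 80]), (290, [189, 147, 99]), (296, [190, 147, 99]), (302, [190, 147, 99]), (308, [190, 147, 99]), (314, [190, 147, 99]), (320, [191, 148, 100]), (326, [192, 148, 99]), (332, [191, 148, 99]), (338, [192, 148, 100]), (344, [75, 71, 68]), (350, [108, 105, 103]), (356, [134, 130, 127]), (362, [154, 150, 147]), (368, [176, 170, 164]), (374, [150, 146, 142]), (380, [67, 97, 143]), (386, [49, 88, 141]), (392, [49, 79, 121]), (398, [153, 118, 80]), (404, [153, 118, 80]), (410, [167, 129, 87]), (416, [233, 148, 99])]
```

Run:
```python
from h import *
w=cv2.imread("pics/w6.png")[:,:,::-1];print([(r,w[r,278:282].mean(0).astype(int).tolist()) for r in (*range(376,382),*range(390,398),*range(408,420))])
P=np.array([493,240.2,123.4]);yaw=.106;e=np.array([np.cos(yaw),np.sin(yaw),0]);m=camera_model("wrist")
for x in(7,10,13):
  for d in(95,100,105,110,118):print(x,d,proj(m,P+x*e-[0,0,d-60]).round(1))
```

```text
[(376, [143, 140, 136]), (377, [138, 135, 131]), (378, [126, 125, 126]), (379, [98, 109, 130]), (380, [67, 97, 143]), (381, [54, 96, 152]), (390, [44, 78, 125]), (391, [44, 77, 123]), (392, [49, 79, 121]), (393, [78, 88, 115]), (394, [121, 104, 98]), (395, [147, 115, 84]), (396, [153, 118, 80]), (397, [154, 119, 81]), (408, [157, 122, 83]), (409, [162, 126, 84]), (410, [167, 129, 87]), (411, [167, 129, 87]), (412, [164, 126, 86]), (413, [181, 140, 94]), (414, [222, 173, 115]), (415, [237, 185, 123]), (416, [233, 148, 99]), (417, [226, 85, 61]), (418, [223, 53, 44]), (419, [223, 51, 43])]
7 95 [281.8 310.1]
7 100 [281.6 303.2]
7 105 [281.5 296.7]
7 110 [281.3 290.7]
7 118 [281.1 281.8]
10 95 [281.9 303.2]
10 100 [281.7 296.5]
10 105 [281.5 290.2]
10 110 [281.4 284.4]
10 118 [281.1 275.8]
13 95 [281.9 296.3]
13 100 [281.7 289.8]
13 105 [281.5 283.7]
13 110 [281.4 278. ]
13 118 [281.1 269.7]
```

Run:
```python
from h import *
w=cv2.imread("pics/w6.png");s=camera("scene")[:,:,::-1];t=camera("top")[:,:,::-1]
o=np.zeros((600,800,3),np.uint8);o[:420,:560]=w
o[:240,560:]=cv2.resize(s[110:190,270:350],(240,240),interpolation=3)
o[240:480,560:]=cv2.resize(t[185:305,130:250],(240,240),interpolation=3)
o[420:600,:560][:, :270]=cv2.resize(s[190:290,180:330],(270,180),interpolation=3)
o[420:600,280:560]=cv2.resize(t[200:290,300:440],(280,180),interpolation=3)
cv2.imwrite("pics/p2.png",o)
```

```text
(no output)
```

View pics/p2.png

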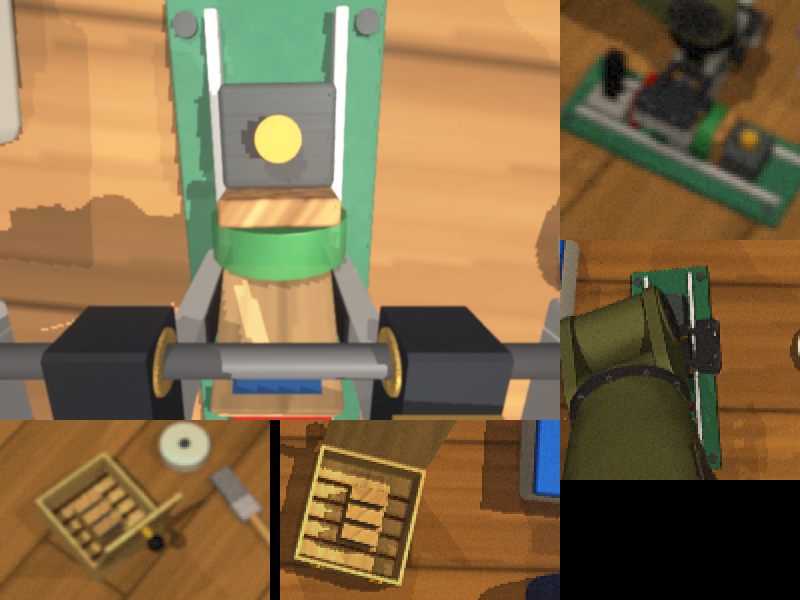

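The last picture shows the held block's front face with its blue band (232-322, 380-393) and the top edge at row 413, so it has tilted in the fingers, top towards the jaw. The case still holds three blocks and the lid is open. Next I'll quantify the tilt from edge scans, with no more pictures.

Run:
```python
from h import *
import pickle
for f in("w4","w6"):
  w=cv2.imread(f"pics/{f}.png");g=w.astype(int)
  print(f,"col277-283 rows>376:",[(r,g[r,277:283].mean(0).astype(int)[::-1].tolist()) for r in range(262,420,2) if f=="w4" and(r<300 or r>374) ] )
  for r in (240,250,262,292,300,320,338,384,400,410,418):
    d=np.abs(np.diff(cv2.GaussianBlur(w,(3,1),0)[r].astype(int),axis=0)).sum(1);print(r,[(int(c),int(d[c])) for c in range(160,400) if d[c]>35 and d[c]==d[max(0,c-2):c+3].max()])
m=pickle.load(open("m4.pkl","rb"));P=np.array([395.2,225.3,273.3]);e=np.array([np.cos(.106),np.sin(.106),0])
for d in(40,45,50,58,60,62,66,70):print(d,proj(m,P+10*e-[0,0,d]).round(1))
```

```text
w4 col277-283 rows>376: [(262, [117, 90, 61]), (264, [118, 91, 62]), (266, [112, 88, 66]), (268, [57, 65, 90]), (270, [44, 62, 93]), (272, [45, 62, 93]), (274, [66, 72, 92]), (276, [114, 90, 66]), (278, [119, 91, 62]), (280, [137, 105, 70]), (282, [163, 125, 83]), (284, [167, 129, 86]), (286, [170, 131, 87]), (288, [176, 136, 90]), (290, [185, 142, 95]), (292, [193, 148, 98]), (294, [198, 151, 101]), (296, [199, 153, 101]), (298, [198, 152, 101]), (376, [113, 110, 107]), (378, [88, 79, 71]), (380, [158, 113, 73]), (382, [180, 127, 78]), (384, [182, 128, 79]), (386, [183, 128, 80]), (388, [182, 129, 81]), (390, [182, 128, 79]), (392, [182, 128, 78]), (394, [185, 131, 80]), (396, [188, 132, 81]), (398, [190, 134, 82]), (400, [193, 135, 82]), (402, [200, 140, 88]), (404, [205, 143, 89]), (406, [204, 145, 89]), (408, [197, 139, 85]), (410, [188, 133, 81]), (412, [187, 133, 81]), (414, [190, 135, 82]), (416, [194, 137, 84]), (418, [196, 138, 86])]
240 [(224, 64), (235, 37), (317, 42), (327, 43)]
250 [(228, 76), (231, 61), (321, 63), (325, 84)]
262 [(201, 36), (223, 80), (228, 64), (324, 5
[... 900 characters left out ...]
18, 86), (241, 48), (262, 46), (335, 108), (349, 80), (378, 100)]
338 [(176, 52), (205, 70), (215, 89), (267, 44), (338, 92), (347, 72), (376, 48), (394, 84)]
384 [(171, 48), (180, 77), (211, 49), (232, 64), (321, 82), (341, 44), (372, 82), (381, 49), (382, 49), (395, 81)]
400 [(182, 88), (195, 56), (198, 50), (201, 46), (210, 42), (342, 43), (371, 79)]
410 [(183, 82), (192, 60), (200, 66), (206, 37), (210, 47), (343, 42), (370, 79)]
418 [(184, 76), (191, 62), (200, 58), (203, 54), (227, 51), (231, 70), (331, 108), (358, 46), (362, 38), (369, 79), (391, 66)]
40 [281.5 296.6]
45 [281.4 290.3]
50 [281.2 284.4]
58 [281.  275.8]
60 [280.9 273.8]
62 [280.9 271.8]
66 [280.8 268. ]
70 [280.7 264.4]
```

carry_out:
  slide:
    - [0, 0, 0.05]
    - [0, 0, 0.15]
    - [0, 0, 0.3]
    - [0, 0, 0.45]
    - [-0.1, -0.01, 0.5]
    - [-0.1, -0.01, 0.5]
    - [-0.1, -0.01, 0.5]
  dr:
    - [0, 0, 0]
    - [0, 0, 0]
    - [0, 0, 0]
    - [0, 0, 0]
    - [0, 0, 0]
    - [0, 0, 0]
    - [0, 0, 0]
  gripper: [40, 40, 40, 40, 40, 40, 40]

```text
clock: 12.58
eef_pos: [467.8, 237.8, 250.1]
eef_rot: [-3.141, -0.002, 0.107]
wrist_force: [1.0, -0.4, -0.2]
finger_gap: 50.0
finger_force: 20.0
```

```bash
cat > scan.py <<'E'
from h import *
def edges(col=280,name=None,lo=30,thr=30,r0=40):
  w=camera("wrist");  cv2.imwrite(f"pics/{name}.png",w[:,:,::-1])
  a=cv2.GaussianBlur(w,(3,3),0)[:,col-4:col+4].mean(1);d=np.abs(a[2:]-a[:-2]).sum(1);d=np.r_[0,d,0]
  print([(r,int(d[r]),a[min(r+3,419)].astype(int).tolist()) for r in range(r0,418) if d[r]>thr and d[r]==d[max(0,r-2):r+3].max()])
E
python3 - <<'E'
from scan import *
print(read_state()["eef_pos"].round(1),read_state()["finger_gap"]);edges(name="w7")
w=cv2.imread("pics/w7.png");
for r in (200,215,230,245,260,290,320,340,385,400,412):
    d=np.abs(np.diff(cv2.GaussianBlur(w,(3,1),0)[r].astype(int),axis=0)).sum(1);print(r,[(int(c),int(d[c])) for c in range(190,365) if d[c]>35 and d[c]==d[max(0,c-2):c+3].max()])
E
```

```text
[467.8 237.8 250.1] 49.98544348660323
[(60, 41, [104, 106, 101]), (77, 149, [250, 217, 104]), (103, 162, [102, 100, 95]), (123, 141, [223, 161, 104]), (138, 99, [89, 140, 86]), (167, 40, [88, 145, 108]), (233, 118, [112, 42, 34]), (255, 77, [223, 56, 46]), (265, 94, [152, 117, 79]), (342, 118, [62, 60, 58]), (347, 32, [87, 84, 82]), (364, 30, [146, 140, 135]), (379, 72, [42, 78, 126]), (394, 91, [125, 96, 65]), (414, 103, [202, 145, 91])]
200 [(242, 110), (249, 130), (309, 182), (316, 131), (336, 45)]
215 [(242, 97), (249, 138), (309, 168), (315, 120), (335, 50)]
230 [(243, 111), (250, 137), (303, 38), (309, 158), (315, 132), (334, 45)]
245 [(229, 42), (244, 103), (250, 106), (308, 181), (315, 138), (334, 45)]
260 [(202, 44), (224, 80), (232, 94), (244, 151), (250, 173), (310, 124), (315, 129), (321, 78), (328, 77), (350, 36)]
290 [(213, 75), (221, 63), (232, 49), (251, 41), (252, 41), (332, 85), (339, 82)]
320 [(204, 61), (218, 70), (244, 53), (260, 47), (335, 91), (349, 67)]
340 [(205, 56), (214, 96), (249, 52), (270, 44), (339, 80), (347, 59)]
385 [(199, 67), (211, 58), (232, 52), (321, 65)]
400 [(195, 66), (210, 63), (343, 38), (358, 43)]
412 [(192, 67), (360, 49)]
```

The fit shows the block tilted about 41° and gripped only near its foot: it caught the glass rim on the way down. I'll set it down on the free bench strip between cradle and felt wheel, regrasp it near its top, and stand it up again.

carry_out:
  slide:
    - [0.008, -0.15, 0.02]
    - [0.008, -0.3, 0.02]
    - [0.008, -0.464, 0]
    - [0.008, -0.464, -0.15]
    - [0.008, -0.464, -0.3]
    - [0.008, -0.464, -0.45]
    - [0.008, -0.464, -0.54]
    - [0.008, -0.464, -0.59]
    - [0.008, -0.464, -0.59]
    - [0.008, -0.464, -0.59]
  dr:
    - [0, 0, 0.01]
    - [0, 0, 0.0234]
    - [0, 0, 0.0234]
    - [0, 0, 0.0234]
    - [0, 0, 0.0234]
    - [0, 0, 0.0234]
    - [0, 0, 0.0234]
    - [0, 0, 0.0234]
    - [0, 0, 0.0234]
    - [0, 0, 0.0234]
  gripper: [40, 40, 40, 40, 40, 40, 40, 40, 40, 40]

```text
clock: 13.47
eef_pos: [469.9, 121.5, 99.4]
eef_rot: [-3.141, 0.003, 0.253]
wrist_force: [-0.2, 1.0, -0.1]
finger_gap: 49.9
finger_force: 20.0
```

carry_out:
  slide:
    - [0, 0, -0.005]
    - [0, 0, -0.005]
    - [0, 0, -0.005]
    - [0, 0, -0.005]
    - [0, 0, -0.005]
    - [0, 0, -0.005]
  dr:
    - [0, 0, 0]
    - [0, 0, 0]
    - [0, 0, 0]
    - [0, 0, 0]
    - [0, 0, 0]
    - [0, 0, 0]
  gripper: [40, 56, 60, 64, 66, 66]

```text
clock: 13.97
eef_pos: [470.1, 121.7, 99.8]
eef_rot: [3.142, -0.0, 0.253]
wrist_force: [0.0, -0.5, 1.4]
finger_gap: 61.6
finger_force: 0.0
```

carry_out:
  slide:
    - [0, 0, 0.1]
    - [0, 0, 0.25]
    - [0, 0, 0.4]
    - [0, 0, 0.55]
    - [-0.1, -0.02, 0.6]
    - [-0.1, -0.02, 0.6]
    - [-0.1, -0.02, 0.6]
  dr:
    - [0, 0, 0]
    - [0, 0, 0]
    - [0, 0, 0]
    - [0, 0, 0]
    - [0, 0, 0]
    - [0, 0, 0]
    - [0, 0, 0]
  gripper: [66, 66, 66, 66, 66, 66, 66]

```text
clock: 14.55
eef_pos: [444.8, 116.7, 250.4]
eef_rot: [3.141, -0.002, 0.253]
wrist_force: [0.0, -0.4, 0.3]
finger_gap: 62.2
finger_force: 0.0
```

```bash
cat > band.py <<'E'
from h import *
def band(z,name,cam="wrist",roi=None):
  m=camera_model(cam);w=camera(cam);cv2.imwrite(f"pics/{name}.png",w[:,:,::-1])
  h=cv2.cvtColor(w,cv2.COLOR_RGB2HSV);k=((h[:,:,0]>98)&(h[:,:,0]<125)&(h[:,:,1]>110)&(h[:,:,2]>60)).astype('u1')
  n,l,st,ce=cv2.connectedComponentsWithStats(k)
  for i in range(1,n):
    if 25<st[i,4]<4000:
      ys,xs=np.nonzero(l==i);b=cv2.boxPoints(cv2.minAreaRect(np.c_[xs,ys].astype(np.float32)))
      print("band",ce[i].round(1),st[i,4],onz(m,ce[i],z).round(1),"box",[onz(m,q,z)[:2].round(1).tolist() for q in b])
E
python3 - <<'E'
from band import *
s=read_state();print(s["clock"],s["eef_pos"].round(1),s["eef_rot"].round(3),s["finger_gap"])
band(20,"w8");band(20,"t8","top");band(20,"s8","scene")
E
```

```text
14.55 [444.8 116.7 250.4] [ 3.141e+00 -2.000e-03  2.530e-01] 62.170682590415446
band [278.2 229.5] 195 [418.  110.1  20. ] box [[416.5, 125.8], [424.2, 96.1], [419.3, 94.7], [411.6, 124.6]]
band [104.4 200.7] 2603 [619.4 482.6  20. ] box [[548.4, 558.5], [703.8, 559.4], [691.6, 406.7], [537.0, 409.1]]
band [453.9 213.9] 2709 [ 603.9 -519.    20. ] box [[534.0, -433.7], [683.9, -451.3], [674.0, -605.7], [524.8, -585.1]]
band [377.3 117.8] 1331 [582.1 515.9  20. ] box [[509.6, 442.8], [485.2, 599.0], [651.6, 591.8], [669.5, 439.7]]
band [150.  292.2] 293 [ 386.7 -455.2   20. ] box [[344.4, -466.5], [362.9, -413.0], [430.9, -437.3], [412.1, -489.5]]
band [190.4 334.2] 2627 [ 566.4 -478.7   20. ] box [[485.0, -542.0], [496.4, -392.4], [648.2, -412.0], [631.7, -556.2]]
```

Run:
```python
from h import *
m=camera_model("wrist");w=cv2.GaussianBlur(cv2.imread("pics/w8.png"),(3,3),0)
e=np.array([np.cos(.253),np.sin(.253),0]);n=np.array([-e[1],e[0],0]);B=np.array([418,110.1,20])
def line(f,ts):
  a=np.array([np.mean([w[int(round(q[1])),int(round(q[0]))].astype(int) for q in (proj(m,f(t,u)) for u in(-3,0,3))],0)[::-1] for t in ts]);return a
ts=np.arange(-20,65,2.);a=line(lambda t,u:B+t*e+u*n,ts);print("along e");print([(int(t),v.astype(int).tolist()) for t,v in zip(ts,a)])
for off in(20,):
  ts=np.arange(-40,41,2.);a=line(lambda t,u:B+(off+u)*e+t*n,ts);print("across");print([(int(t),v.astype(int).tolist()) for t,v in zip(ts,a)])
```

```text
along e
[(-20, [224, 160, 99]), (-18, [217, 153, 95]), (-16, [202, 143, 89]), (-14, [194, 138, 85]), (-12, [193, 137, 84]), (-10, [208, 153, 98]), (-8, [239, 195, 129]), (-6, [242, 202, 135]), (-4, [210, 180, 156]), (-2, [114, 135, 191]), (0, [88, 126, 197]), (2, [92, 127, 197]), (4, [157, 154, 179]), (6, [235, 196, 143]), (8, [244, 205, 136]), (10, [244, 205, 135]), (12, [244, 205, 136]), (14, [244, 205, 135]), (16, [245, 207, 137]), (18, [248, 214, 142]), (20, [249, 218, 145]), (22, [249, 218, 145]), (24, [250, 218, 146]), (26, [249, 218, 146]), (28, [249, 218, 146]), (30, [249, 218, 146]), (32, [250, 218, 146]), (34, [250, 219, 147]), (36, [250, 219, 147]), (38, [250, 219, 147]), (40, [250, 219, 147]), (42, [250, 219, 147]), (44, [250, 219, 147]), (46, [250, 219, 147]), (48, [247, 212, 141]), (50, [206, 161, 107]), (52, [147, 110, 73]), (54, [172, 123, 78]), (56, [197, 137, 85]), (58, [199, 139, 85]), (60, [198, 138, 85]), (62, [202, 143, 87]), (64, [208, 147, 90])]
across
[(-40, [206, 145, 90]), (-38, [205, 145, 90]), (-36, [205, 145, 89]), (-34, [205, 145, 89]), (-32, [204, 144, 88]), (-30, [203, 143, 88]), (-28, [201, 142, 87]), (-26, [207, 150, 95]), (-24, [241, 201, 132]), (-22, [249, 216, 143]), (-20, [250, 219, 145]), (-18, [250, 219, 145]), (-16, [250, 219, 145]), (-14, [251, 220, 148]), (-12, [252, 224, 150]), (-10, [252, 227, 154]), (-8, [252, 228, 154]), (-6, [251, 222, 148]), (-4, [246, 208, 138]), (-2, [245, 206, 136]), (0, [250, 219, 146]), (2, [251, 224, 151]), (4, [251, 223, 149]), (6, [251, 222, 149]), (8, [251, 223, 150]), (10, [251, 222, 149]), (12, [250, 218, 145]), (14, [248, 213, 141]), (16, [249, 218, 144]), (18, [252, 225, 152]), (20, [252, 227, 152]), (22, [251, 222, 148]), (24, [219, 175, 115]), (26, [142, 103, 66]), (28, [134, 95, 60]), (30, [152, 108, 68]), (32, [191, 135, 84]), (34, [207, 146, 91]), (36, [208, 147, 92]), (38, [210, 148, 93]), (40, [199, 140, 87])]
```

carry_out:
  slide:
    - [-0.1, -0.025, 0]
    - [-0.21, -0.053, -0.05]
    - [-0.21, -0.053, -0.15]
    - [-0.21, -0.053, -0.3]
    - [-0.21, -0.053, -0.44]
    - [-0.21, -0.053, -0.54]
    - [-0.21, -0.053, -0.59]
    - [-0.21, -0.053, -0.61]
    - [-0.21, -0.053, -0.61]
    - [-0.21, -0.053, -0.61]
  dr:
    - [0.0046, -0.018, 0]
    - [0.0093, -0.036, 0]
    - [0.0139, -0.0538, 0]
    - [0.0139, -0.0538, 0]
    - [0.0139, -0.0538, 0]
    - [0.0139, -0.0538, 0]
    - [0.0139, -0.0538, 0]
    - [0.0139, -0.0538, 0]
    - [0.0139, -0.0538, 0]
    - [0.0139, -0.0538, 0]
  gripper: [66, 66, 66, 66, 66, 66, 66, 66, 66, 66]

```text
clock: 15.53
eef_pos: [392.8, 103.5, 97.3]
eef_rot: [3.141, -0.349, 0.253]
wrist_force: [0.3, -0.5, 0.5]
finger_gap: 61.7
finger_force: 0.0
```

carry_out:
  slide:
    - [0, 0, -0.006]
    - [0, 0, -0.006]
    - [0, 0, -0.006]
    - [0, 0, -0.006]
    - [0, 0, -0.006]
    - [0, 0, -0.006]
    - [0, 0, 0.05]
    - [0, 0, 0.2]
    - [0, 0, 0.3]
    - [0, 0, 0.3]
  dr:
    - [0, 0, 0]
    - [0, 0, 0]
    - [0, 0, 0]
    - [0, 0, 0]
    - [0, 0, 0]
    - [0, 0, 0]
    - [0, 0, 0]
    - [0, 0, 0]
    - [0, 0, 0]
    - [0, 0, 0]
  gripper: [66, 40, 40, 40, 40, 40, 40, 40, 40, 40]
  newtons: 30

```text
clock: 16.37
eef_pos: [394.0, 103.7, 176.6]
eef_rot: [3.141, -0.356, 0.254]
wrist_force: [0.4, -0.1, -0.6]
finger_gap: 49.5
finger_force: 30.0
```

Run:
```python
from band import *
s=read_state();P=s["eef_pos"];print(P,s["eef_rot"])
m=camera_model("wrist")
e=np.array([np.cos(.253),np.sin(.253),0]);n=np.array([-e[1],e[0],0])
b=P+np.array([418,110.1,20])-np.array([392.5,103.4,95.7])
print("pred band",proj(m,b),"foot edge",proj(m,b+50*e),"top edge",proj(m,b-10*e))
band(100,"w9")
w=cv2.imread("pics/w9.png");a=cv2.GaussianBlur(w,(3,3),0)[:,276:284].mean(1)[:,::-1]
print([(r,a[r].astype(int).tolist()) for r in range(60,345,6)])
# foot drop: project foot edge for swing angles
for sw in(0,10,20,30,45):
  t=np.radians(sw);d=np.cos(t)*e-np.array([0,0,np.sin(t)]);c=b+6*e-[0,0,8];print(sw,proj(m,c+44*d+8*(np.sin(t)*e+np.cos(t)*np.array([0,0,1]))).round(0))
```

```text
[394.00803363 103.74936849 176.60869748] [ 3.14060179 -0.3563597   0.25367949]
pred band [279.97651553 277.36874359] foot edge [279.97676282 182.13177353] top edge [279.9764648  296.90639437]
band [276.8 276.2] 813 [419.6 112.2 100. ] box [[418.6, 128.6], [426.8, 97.2], [420.3, 95.5], [412.1, 126.9]]
[(60, [177, 124, 75]), (66, [184, 129, 79]), (72, [185, 130, 80]), (78, [187, 131, 81]), (84, [188, 132, 81]), (90, [186, 131, 80]), (96, [182, 128, 77]), (102, [177, 125, 75]), (108, [179, 126, 77]), (114, [182, 128, 77]), (120, [186, 131, 80]), (126, [188, 132, 82]), (132, [187, 131, 82]), (138, [185, 129, 79]), (144, [171, 120, 73]), (150, [171, 120, 73]), (156, [172, 121, 73]), (162, [172, 121, 73]), (168, [176, 124, 77]), (174, [169, 119, 73]), (180, [160, 113, 70]), (186, [219, 169, 110]), (192, [219, 169, 111]), (198, [219, 169, 111]), (204, [219, 169, 111]), (210, [219, 169, 111]), (216, [219, 169, 111]), (222, [218, 168, 111]), (228, [218, 168, 111]), (234, [218, 168, 110]), (240, [217, 167, 110]), (246, [218, 167, 110]), (252, [217, 167, 110]), (258, [217, 167, 110]), (264, [216, 166, 110]), (270, [84, 106, 152]), (276, [51, 74, 115]), (282, [53, 73, 111]), (288, [137, 104, 69]), (294, [128, 96, 64]), (300, [169, 118, 73]), (306, [174, 122, 75]), (312, [169, 118, 72]), (318, [162, 114, 70]), (324, [158, 111, 68]), (330, [156, 109, 67]), (336, [148, 104, 64]), (342, [110, 81, 56])]
0 [280. 182.]
10 [280. 183.]
20 [280. 186.]
30 [280. 191.]
45 [279. 202.]
```

carry_out:
  slide:
    - [0.04, 0.01, 0.06]
    - [0.08, 0.02, 0.08]
    - [0.12, 0.03, 0.08]
    - [0.155, 0.04, 0.08]
    - [0.19, 0.05, 0.07]
    - [0.225, 0.058, 0.06]
    - [0.254, 0.066, 0.057]
    - [0.254, 0.066, 0.057]
  dr:
    - [-0.005, 0.0192, 0]
    - [-0.01, 0.0384, 0]
    - [-0.015, 0.0576, 0]
    - [-0.02, 0.0768, 0]
    - [-0.025, 0.096, 0]
    - [-0.03, 0.1152, 0]
    - [-0.0347, 0.1344, 0]
    - [-0.0347, 0.1344, 0]
  gripper: [40, 40, 40, 40, 40, 40, 40, 40]

```text
clock: 17.08
eef_pos: [456.7, 120.2, 183.4]
eef_rot: [-3.14, 0.535, 0.254]
wrist_force: [-0.4, -0.2, -1.5]
finger_gap: 49.9
finger_force: 30.0
```

carry_out:
  slide:
    - [0.025, 0.006, -0.025]
    - [0.05, 0.012, -0.05]
    - [0.075, 0.019, -0.08]
    - [0.1, 0.026, -0.11]
    - [0.12, 0.03, -0.135]
    - [0.136, 0.035, -0.165]
    - [0.136, 0.035, -0.165]
    - [0.136, 0.035, -0.165]
  dr:
    - [-0.005, 0.019, 0]
    - [-0.01, 0.038, 0]
    - [-0.015, 0.057, 0]
    - [-0.02, 0.076, 0]
    - [-0.025, 0.095, 0]
    - [-0.0278, 0.1076, 0]
    - [-0.0278, 0.1076, 0]
    - [-0.0278, 0.1076, 0]
  gripper: [40, 40, 40, 40, 40, 40, 40, 40]

```text
clock: 17.75
eef_pos: [489.4, 128.6, 143.7]
eef_rot: [-3.139, 1.219, 0.255]
wrist_force: [-0.0, -0.1, -0.3]
finger_gap: 49.3
finger_force: 30.0
```

Run:
```python
from h import *
s=read_state();print(s["joints"].round(2),s["eef_pos"].round(1),s["eef_rot"].round(3),s["finger_gap"])
from scipy.spatial.transform import Rotation as R
M=R.from_euler('xyz',s["eef_rot"]).as_matrix();print(M.round(3), (s["eef_pos"]+78*M[:,2]).round(1))
```

```text
[ 0.2   0.87  1.31 -0.06  2.18  1.52] [489.4 128.6 143.7] [-3.139  1.219  0.255] 49.26550435698147
[[ 0.333  0.25  -0.909]
 [ 0.087 -0.968 -0.235]
 [-0.939 -0.001 -0.344]] [418.5 110.3 116.8]
```

carry_out:
  slide:
    - [-0.01, -0.1, 0]
    - [-0.03, -0.22, 0]
    - [-0.03, -0.28, -0.06]
    - [-0.03, -0.28, -0.15]
    - [-0.03, -0.28, -0.22]
    - [-0.03, -0.28, -0.245]
    - [-0.03, -0.28, -0.25]
    - [-0.03, -0.28, -0.25]
  dr:
    - [0, 0, 0]
    - [0, 0, 0]
    - [0, 0, 0]
    - [0, 0, 0]
    - [0, 0, 0]
    - [0, 0, 0]
    - [0, 0, 0]
    - [0, 0, 0]
  gripper: [40, 40, 40, 40, 40, 40, 40, 40]

```text
clock: 18.42
eef_pos: [482.6, 58.8, 83.6]
eef_rot: [-3.141, 1.218, 0.254]
wrist_force: [-1.0, 0.1, 0.0]
finger_gap: 49.6
finger_force: 30.0
```

carry_out:
  slide:
    - [0, 0, -0.006]
    - [0, 0, -0.006]
    - [0, 0, -0.012]
    - [0, 0, -0.012]
  dr:
    - [0, 0, 0]
    - [0, 0, 0]
    - [0, 0, 0]
    - [0, 0, 0]
  gripper: [40, 40, 40, 40]

```text
clock: 18.75
eef_pos: [482.6, 58.8, 79.9]
eef_rot: [-3.14, 1.221, 0.254]
wrist_force: [0.5, 0.2, 0.2]
finger_gap: 49.7
finger_force: 30.0
```

carry_out:
  slide:
    - [0, 0, -0.004]
    - [0, 0, -0.008]
    - [0, 0, -0.008]
    - [0, 0, -0.008]
  dr:
    - [0, 0, 0]
    - [0, 0, 0]
    - [0, 0, 0]
    - [0, 0, 0]
  gripper: [40, 40, 40, 40]

```text
clock: 19.08
eef_pos: [482.5, 58.7, 77.6]
eef_rot: [-3.14, 1.221, 0.254]
wrist_force: [0.5, 0.3, -0.6]
finger_gap: 49.5
finger_force: 30.0
```

Run:
```python
from band import *
from scipy.spatial.transform import Rotation as R
s=read_state();M=R.from_euler('xyz',s["eef_rot"]).as_matrix();G=s["eef_pos"]+78*M[:,2];print(G,s["wrist_force"])
e=np.array([np.cos(.253),np.sin(.253),0]);n=np.array([-e[1],e[0],0]);S=camera_model("scene");T=camera_model("top");w=camera_model("wrist")
print("pred band wrist",proj(w,G+.5*e),proj(S,G+.5*e),proj(T,G),"foot",proj(w,G-[0,0,50]))
band(50,"w10");band(50,"s10","scene");
```

```text
[411.53258333  40.37942648  50.92138731] [ 0.45909023  0.30887927 -0.57093932]
pred band wrist [280.43460405 274.54960988] [258.96494884 178.14069491] [254.53584958 276.71102589] foot [280.36685393 178.09517045]
band [276.9 276. ] 819 [424.9  45.7  50. ] box [[441.2, 63.6], [394.2, 56.0], [402.9, 22.3], [447.7, 38.3]]
band [377.2 117.8] 1329 [590.9 491.8  50. ] box [[519.5, 421.8], [502.5, 580.4], [659.3, 562.6], [670.3, 408.8]]
band [150.4 292.2] 302 [ 400.4 -458.8   50. ] box [[360.0, -470.0], [379.1, -422.2], [441.2, -446.9], [421.9, -493.6]]
band [190.4 334.2] 2625 [ 575.5 -482.4   50. ] box [[495.9, -544.4], [507.0, -397.9], [653.7, -416.8], [637.6, -558.1]]
```

carry_out:
  slide:
    - [0, 0, -0.004]
    - [0, 0, -0.004]
    - [0, 0, -0.004]
  dr:
    - [0, 0, 0]
    - [0, 0, 0]
    - [0, 0, 0]
  gripper: [40, 40, 40]

```text
clock: 19.43
eef_pos: [482.5, 58.7, 76.6]
eef_rot: [-3.14, 1.221, 0.254]
wrist_force: [-0.2, -0.2, -1.3]
finger_gap: 49.5
finger_force: 30.0
```

carry_out:
  slide:
    - [0, 0, -0.004]
    - [0, 0, -0.004]
    - [0, 0, -0.004]
    - [0, 0, -0.004]
  dr:
    - [0, 0, 0]
    - [0, 0, 0]
    - [0, 0, 0]
    - [0, 0, 0]
  gripper: [40, 40, 40, 40]

```text
clock: 19.77
eef_pos: [482.6, 58.7, 75.9]
eef_rot: [-3.14, 1.221, 0.254]
wrist_force: [1.0, -0.3, 3.5]
finger_gap: 49.7
finger_force: 30.0
```

carry_out:
  slide:
    - [0, 0, 0]
    - [0, 0, 0]
    - [0, 0, 0]
    - [0, 0, 0]
    - [0, 0, 0]
    - [0.07, 0.018, 0.027]
    - [0.15, 0.038, 0.057]
    - [0.28, 0.072, 0.11]
    - [0.4, 0.103, 0.16]
    - [0.4, 0.103, 0.16]
  dr:
    - [0, 0, 0]
    - [0, 0, 0]
    - [0, 0, 0]
    - [0, 0, 0]
    - [0, 0, 0]
    - [0, 0, 0]
    - [0, 0, 0]
    - [0, 0, 0]
    - [0, 0, 0]
    - [0, 0, 0]
  gripper: [56, 58, 62, 66, 66, 66, 66, 66, 66, 66]

```text
clock: 20.6
eef_pos: [586.4, 85.5, 118.6]
eef_rot: [3.14, 1.214, 0.252]
wrist_force: [-0.3, -0.4, -0.4]
finger_gap: 62.1
finger_force: 0.0
```

Run:
```python
from band import *
s=read_state();print(s["clock"],s["eef_pos"].round(1),s["finger_gap"])
e=np.array([np.cos(.253),np.sin(.253),0]);n=np.array([-e[1],e[0],0]);w=camera_model("wrist");G=np.array([411.5,40.4,50])
print("pred",proj(w,G+.5*e),"top",proj(w,G+[0,0,10]),"foot",proj(w,G-[0,0,50]),proj(w,G-[0,0,50]+25*n),proj(w,G-[0,0,50]-25*n))
band(50,"w11")
a=cv2.GaussianBlur(cv2.imread("pics/w11.png"),(3,3),0)[:,276:284].mean(1)[:,::-1]
d=np.abs(a[2:]-a[:-2]).sum(1);print([(r+1,a[r+3].astype(int).tolist()) for r in range(80,340) if d[r]>35 and d[r]==d[r-2:r+3].max()])
```

```text
20.6 [586.4  85.5 118.6] 62.05422735153373
pred [278.69955324 210.22804767] top [278.71149937 222.23981369] foot [278.61821032 151.39254424] [249.09036013 151.41300719] [308.14228859 151.37208391]
band [276.1 210.9] 257 [404.2  40.8  50. ] box [[429.9, 61.7], [436.7, 34.1], [369.2, 12.7], [360.6, 47.7]]
[(84, [92, 67, 45]), (123, [167, 123, 85]), (144, [139, 105, 73]), (147, [171, 127, 86]), (152, [145, 114, 80]), (206, [63, 83, 122]), (215, [147, 117, 87]), (224, [110, 104, 71]), (252, [111, 107, 85]), (267, [82, 79, 72]), (273, [120, 116, 98]), (277, [74, 71, 51])]
```

carry_out:
  slide:
    - [0, 0, 0.14]
    - [-0.03, 0, 0.28]
    - [-0.1, -0.02, 0.4]
    - [-0.2, -0.05, 0.5]
    - [-0.33, -0.08, 0.526]
    - [-0.46, -0.115, 0.526]
    - [-0.59, -0.15, 0.526]
    - [-0.736, -0.19, 0.526]
    - [-0.736, -0.19, 0.526]
    - [-0.736, -0.19, 0.526]
  dr:
    - [0.0049, -0.0188, 0]
    - [0.0098, -0.0376, 0]
    - [0.0147, -0.0564, 0]
    - [0.0196, -0.0752, 0]
    - [0.0245, -0.094, 0]
    - [0.0294, -0.1128, 0]
    - [0.0343, -0.1316, 0]
    - [0.0392, -0.1504, 0]
    - [0.0441, -0.1692, 0]
    - [0.0484, -0.1871, 0]
  gripper: [75, 75, 75, 75, 75, 75, 75, 75, 75, 75]

```text
clock: 21.48
eef_pos: [396.0, 36.6, 246.7]
eef_rot: [-3.142, 0.001, 0.253]
wrist_force: [0.5, -0.4, 0.9]
finger_gap: 70.7
finger_force: 0.0
```

carry_out:
  slide:
    - [0, 0, 0]
    - [0, 0, 0]
  dr:
    - [0, 0, 0]
    - [0, 0, 0]
  gripper: [75, 75]

```text
clock: 21.65
eef_pos: [397.5, 36.8, 247.1]
eef_rot: [-3.141, 0.01, 0.253]
wrist_force: [-0.8, 0.7, -0.2]
finger_gap: 70.4
finger_force: 0.0
```

```bash
cat > blk.py <<'E'
from h import *
def blk(name,yaw,C,ztop,half=45,save=True):
  "sample world lines on plane z=ztop through C along block axes, print edges"
  m=camera_model("wrist");w=camera("wrist");cv2.imwrite(f"pics/{name}.png",w[:,:,::-1]);w=cv2.GaussianBlur(w,(3,3),0).astype(int)
  e=np.array([np.cos(yaw),np.sin(yaw),0]);n=np.array([-e[1],e[0],0]);C=np.array([*C,ztop])
  for l,(a,b) in dict(e=(e,n),n=(n,e)).items():
    ts=np.arange(-half,half+1,1.);A=[]
    for t in ts:
      v=[]
      for u in(-3,0,3):
        q=proj(m,C+t*a+u*b).round().astype(int);v.append(w[np.clip(q[1],0,419),np.clip(q[0],0,559)])
      A.append(np.mean(v,0))
    A=np.array(A);d=np.r_[0,np.abs(A[2:]-A[:-2]).sum(1),0]
    print(l,[(int(ts[i]),int(d[i]),A[min(i+3,len(A)-1)].astype(int).tolist()) for i in range(2,len(ts)-2) if d[i]>25 and d[i]==d[i-2:i+3].max()])
E
python3 - <<'E'
from blk import *
s=read_state();print(s["clock"],s["eef_pos"].round(1),s["eef_rot"].round(3))
blk("w12",.253,(402.3,38),60)
E
```

```text
21.65 [397.5  36.8 247.1] [-3.141  0.01   0.253]
e [(-35, 29, [155, 110, 68]), (-12, 145, [219, 173, 114]), (-5, 31, [226, 182, 119]), (-1, 27, [209, 167, 109]), (7, 160, [76, 72, 86]), (20, 118, [198, 139, 85]), (35, 66, [125, 88, 55]), (36, 66, [130, 92, 56]), (42, 48, [175, 124, 75])]
n [(-23, 131, [238, 192, 127]), (3, 152, [148, 114, 75]), (27, 25, [174, 122, 75]), (34, 67, [122, 86, 54])]
```

carry_out:
  slide:
    - [0.005, 0.005, -0.15]
    - [0.005, 0.005, -0.3]
    - [0.005, 0.005, -0.42]
    - [0.005, 0.005, -0.508]
    - [0.005, 0.005, -0.508]
    - [0.005, 0.005, -0.508]
    - [0.005, 0.005, -0.508]
    - [0.005, 0.005, -0.508]
    - [0.005, 0.005, -0.508]
    - [0.005, 0.005, -0.508]
  dr:
    - [0, 0, 0]
    - [0, 0, 0]
    - [0, 0, 0]
    - [0, 0, 0]
    - [0, 0, 0]
    - [0, 0, 0]
    - [0, 0, 0]
    - [0, 0, 0]
    - [0, 0, 0]
    - [0, 0, 0]
  gripper: [75, 75, 75, 75, 75, 40, 40, 40, 40, 40]
  newtons: 30

```text
clock: 22.53
eef_pos: [400.4, 38.3, 121.4]
eef_rot: [3.141, 0.005, 0.254]
wrist_force: [-0.7, -0.2, 8.3]
finger_gap: 50.0
finger_force: 30.0
```

carry_out:
  slide:
    - [0, 0, 0.1]
    - [0, 0, 0.25]
    - [0, 0, 0.4]
    - [0.05, 0.1, 0.52]
    - [0.12, 0.25, 0.54]
    - [0.18, 0.4, 0.54]
    - [0.24, 0.54, 0.54]
    - [0.3, 0.68, 0.54]
    - [0.353, 0.803, 0.54]
    - [0.353, 0.803, 0.54]
  dr:
    - [0, 0, 0]
    - [0, 0, 0]
    - [0, 0, 0]
    - [0, 0, 0]
    - [0, 0, -0.01]
    - [0, 0, -0.0234]
    - [0, 0, -0.0234]
    - [0, 0, -0.0234]
    - [0, 0, -0.0234]
    - [0, 0, -0.0234]
  gripper: [40, 40, 40, 40, 40, 40, 40, 40, 40, 40]

```text
clock: 23.37
eef_pos: [488.9, 243.0, 255.4]
eef_rot: [-3.14, 0.006, 0.11]
wrist_force: [-0.5, -0.2, -0.4]
finger_gap: 49.5
finger_force: 30.0
```

carry_out:
  slide:
    - [0, 0, 0]
    - [0, 0, 0]
    - [0, 0, 0]
    - [0, 0, 0]
  dr:
    - [0, 0, 0]
    - [0, 0, 0]
    - [0, 0, 0]
    - [0, 0, 0]
  gripper: [40, 40, 40, 40]

```text
clock: 23.7
eef_pos: [487.9, 238.0, 255.7]
eef_rot: [-3.141, 0.006, 0.105]
wrist_force: [0.4, 0.3, -1.3]
finger_gap: 49.7
finger_force: 30.0
```

```bash
cat > held.py <<'E'
from h import *
def held(name,yaw=.107):
  s=read_state();P=s["eef_pos"];print(s["clock"],P.round(1),s["eef_rot"].round(3),s["finger_gap"].round(1),s["wrist_force"].round(1))
  m=camera_model("wrist");w=camera("wrist");cv2.imwrite(f"pics/{name}.png",w[:,:,::-1])
  a=cv2.GaussianBlur(w,(3,3),0)[:,276:284].mean(1);d=np.abs(a[2:]-a[:-2]).sum(1)
  print([(r+1,int(d[r]),a[r+3].astype(int).tolist()) for r in range(20,345) if d[r]>25 and d[r]==d[r-2:r+3].max()])
  e=np.array([np.cos(yaw),np.sin(yaw),0])
  for f in(112,116,120):print("foot",f,"rows foot/top",[(x,proj(m,P+x*e-[0,0,f])[1].round(0),proj(m,P+x*e-[0,0,f-60])[1].round(0)) for x in(8,10,12)])
  return m,w
E
python3 - <<'E'
from held import *
held("w13")
E
```

```text
Traceback (most recent call last):
  File "held.py", line 3, in held
    s=read_state();P=s["eef_pos"];print(s["clock"],P.round(1),s["eef_rot"].round(3),s["finger_gap"].round(1),s["wrist_force"].round(1))
                                                                                    ^^^^^^^^^^^^^^^^^^^^^
AttributeError: 'float' object has no attribute 'round'
```

```bash
sed -i 's/s\["finger_gap"\].round(1)/s["finger_gap"]/' held.py
python3 - <<'E'
from held import *
held("w13")
E
```

```text
23.7 [487.9 238.  255.7] [-3.141  0.006  0.105] 49.74347923846722 [ 0.4  0.3 -1.3]
[(34, 75, [92, 143, 107]), (86, 40, [96, 104, 95]), (105, 119, [240, 211, 108]), (128, 129, [114, 107, 96]), (143, 40, [98, 82, 67]), (148, 129, [215, 154, 100]), (162, 100, [89, 106, 67]), (165, 85, [100, 173, 106]), (190, 28, [89, 149, 108]), (191, 28, [88, 145, 108]), (231, 80, [116, 94, 64]), (261, 84, [47, 63, 92]), (269, 79, [118, 92, 64]), (274, 57, [164, 126, 85]), (311, 187, [47, 38, 30]), (329, 25, [42, 39, 37])]
foot 112 rows foot/top [(8, np.float64(236.0), np.float64(286.0)), (10, np.float64(233.0), np.float64(282.0)), (12, np.float64(230.0), np.float64(277.0))]
foot 116 rows foot/top [(8, np.float64(234.0), np.float64(281.0)), (10, np.float64(231.0), np.float64(277.0)), (12, np.float64(228.0), np.float64(273.0))]
foot 120 rows foot/top [(8, np.float64(232.0), np.float64(277.0)), (10, np.float64(229.0), np.float64(273.0)), (12, np.float64(226.0), np.float64(269.0))]
```

Run:
```python
from h import *
m=camera_model("wrist");e=np.array([.9943,.1068,0]);c=np.array([485.6,238.8,0])
for r,z in((164,81),(190.5,81),(147,70)):
  X=onz(m,(280,r),z);print(r,X.round(1),((X-c)@e).round(1))
```

```text
164 [529.7 242.1  81. ] 44.2
190.5 [509.5 239.9  81. ] 23.9
147 [541.1 243.2  70. ] 55.6
```

carry_out:
  slide:
    - [0.002, 0.003, -0.12]
    - [0.002, 0.003, -0.26]
    - [0.002, 0.003, -0.38]
    - [0.002, 0.003, -0.45]
    - [0.002, 0.003, -0.47]
    - [0.002, 0.003, -0.475]
    - [0.002, 0.003, -0.475]
    - [0.002, 0.003, -0.475]
  dr:
    - [0, 0, 0]
    - [0, 0, 0]
    - [0, 0, 0]
    - [0, 0, 0]
    - [0, 0, 0]
    - [0, 0, 0]
    - [0, 0, 0]
    - [0, 0, 0]
  gripper: [40, 40, 40, 40, 40, 40, 40, 40]

```text
clock: 24.42
eef_pos: [488.8, 239.5, 137.1]
eef_rot: [-3.141, 0.006, 0.106]
wrist_force: [0.8, -0.7, -0.2]
finger_gap: 49.9
finger_force: 30.0
```

carry_out:
  slide:
    - [0, 0, -0.004]
    - [0, 0, -0.008]
    - [0, 0, -0.008]
    - [0, 0, -0.008]
  dr:
    - [0, 0, 0]
    - [0, 0, 0]
    - [0, 0, 0]
    - [0, 0, 0]
  gripper: [40, 40, 40, 40]

```text
clock: 24.75
eef_pos: [488.9, 239.7, 136.0]
eef_rot: [-3.141, 0.006, 0.106]
wrist_force: [-4.0, -3.5, 14.9]
finger_gap: 49.8
finger_force: 30.0
```

carry_out:
  slide:
    - [0, 0, -0.004]
    - [0, 0, -0.004]
    - [0, 0, -0.004]
  dr:
    - [0, 0, 0]
    - [0, 0, 0]
    - [0, 0, 0]
  gripper: [40, 40, 40]

```text
clock: 25.0
eef_pos: [489.0, 239.7, 135.9]
eef_rot: [-3.141, 0.005, 0.107]
wrist_force: [-8.0, -5.2, 24.6]
finger_gap: 49.9
finger_force: 30.0
```

carry_out:
  slide:
    - [0, 0, 0.007]
    - [0, 0, 0.007]
    - [0, 0, 0.007]
    - [0, 0, 0.007]
    - [0, 0, 0.007]
    - [0, 0, 0.007]
    - [0, 0, 0.1]
    - [0, 0, 0.25]
    - [0, 0, 0.4]
    - [0, 0, 0.5]
  dr:
    - [0, 0, 0]
    - [0, 0, 0]
    - [0, 0, 0]
    - [0, 0, 0]
    - [0, 0, 0]
    - [0, 0, 0]
    - [0, 0, 0]
    - [0, 0, 0]
    - [0, 0, 0]
    - [0, 0, 0]
  gripper: [40, 40, 54, 60, 66, 66, 66, 66, 66, 66]

```text
clock: 25.83
eef_pos: [488.8, 239.8, 261.7]
eef_rot: [-3.14, 0.004, 0.107]
wrist_force: [1.4, 0.2, 0.2]
finger_gap: 62.3
finger_force: 0.0
```

carry_out:
  slide:
    - [-0.14, 0, 0.06]
    - [-0.25, 0, 0.06]
    - [-0.25, 0, 0.06]
    - [-0.25, 0, 0.06]
  dr:
    - [0, 0, 0]
    - [0, 0, 0]
    - [0, 0, 0]
    - [0, 0, 0]
  gripper: [80, 80, 80, 80]

```text
clock: 26.17
eef_pos: [425.4, 239.9, 273.9]
eef_rot: [-3.141, 0.006, 0.107]
wrist_force: [0.7, 1.0, -0.0]
finger_gap: 75.2
finger_force: 0.0
```

Run:
```python
from blk import *
s=read_state();print(s["clock"],s["eef_pos"].round(1),s["eef_rot"].round(3),s["wrist_force"].round(1))
c=np.array([485.6,238.8])+3*np.array([.9943,.1068])
blk("w14",.107,c,75,half=60)
m=camera_model("wrist");e=np.array([.9943,.1068,0]);n=np.array([-e[1],e[0],0]);C=np.array([*c,0])
print([proj(m,C+[0,0,75]+x*e).round(0).tolist() for x in(-10,10)],"foot back",proj(m,C-10*e+[0,0,15]).round(0),"pad top",proj(m,C-53*e+[0,0,72]).round(0),"glass",proj(m,C+21*e+[0,0,81]).round(0))
a=cv2.GaussianBlur(cv2.imread("pics/w14.png"),(3,3),0)[:,276:284].mean(1)[:,::-1];d=np.abs(a[2:]-a[:-2]).sum(1)
print([(r+1,int(d[r]),a[r+3].astype(int).tolist()) for r in range(20,345) if d[r]>25 and d[r]==d[r-2:r+3].max()])
```

```text
26.1667 [425.4 239.9 273.9] [-3.141  0.006  0.107] [ 0.7  1.  -0. ]
e [(-51, 93, [115, 45, 38]), (-40, 123, [89, 135, 102]), (-11, 211, [251, 224, 152]), (8, 197, [93, 131, 98]), (17, 67, [82, 128, 83]), (20, 124, [117, 190, 120]), (41, 99, [201, 144, 93]), (52, 131, [105, 104, 100])]
n [(-42, 100, [101, 156, 118]), (-27, 301, [246, 242, 236]), (-22, 79, [252, 227, 153]), (27, 78, [187, 182, 172]), (31, 187, [76, 109, 83]), (47, 58, [148, 106, 67]), (52, 99, [213, 150, 94])]
[[288.0, 147.0], [289.0, 121.0]] foot back [286. 140.] pad top [288. 198.] glass [289. 107.]
[(42, 121, [105, 87, 58]), (47, 56, [103, 103, 98]), (64, 142, [237, 180, 115]), (78, 79, [126, 146, 89]), (107, 94, [66, 91, 67]), (111, 64, [87, 133, 100]), (123, 200, [249, 216, 144]), (148, 168, [104, 145, 109]), (183, 103, [112, 52, 42]), (197, 75, [225, 59, 51]), (209, 168, [199, 180, 174]), (223, 26, [194, 183, 177]), (230, 241, [58, 52, 48]), (271, 159, [196, 139, 86]), (331, 48, [124, 88, 55]), (335, 67, [177, 125, 77]), (342, 141, [69, 61, 55])]
```

carry_out:
  slide:
    - [0.01, -0.14, 0]
    - [0.02, -0.28, 0]
    - [0.04, -0.43, 0]
    - [0.06, -0.58, 0]
    - [0.08, -0.73, 0]
    - [0.09, -0.85, 0]
    - [0.09, -0.85, 0]
  dr:
    - [0, 0, -0.01]
    - [0, 0, -0.02]
    - [0, 0, -0.03]
    - [0, 0, -0.04]
    - [0, 0, -0.0528]
    - [0, 0, -0.0528]
    - [0, 0, -0.0528]
  gripper: [80, 80, 80, 80, 80, 80, 80]

```text
clock: 26.8
eef_pos: [449.4, 23.0, 273.1]
eef_rot: [3.141, 0.007, -0.23]
wrist_force: [0.3, 0.7, -0.2]
finger_gap: 74.9
finger_force: 0.0
```

carry_out:
  slide:
    - [0.01, -0.14, 0]
    - [0.02, -0.28, 0]
    - [0.04, -0.43, 0]
    - [0.06, -0.58, 0]
    - [0.08, -0.73, 0]
    - [0.088, -0.854, 0]
    - [0.088, -0.854, 0]
    - [0.088, -0.854, 0]
    - [0.088, -0.854, 0]
  dr:
    - [0, 0, 0]
    - [0, 0, 0]
    - [0, 0, 0]
    - [0, 0, 0]
    - [0, 0, 0]
    - [0, 0, 0]
    - [0, 0, 0]
    - [0, 0, 0]
    - [0, 0, 0]
  gripper: [80, 80, 80, 80, 80, 80, 80, 80, 80]

```text
clock: 27.55
eef_pos: [470.8, -185.9, 272.9]
eef_rot: [-3.141, 0.008, -0.225]
wrist_force: [-0.5, -0.5, 0.3]
finger_gap: 75.1
finger_force: 0.0
```

Run:
```python
from blk import *
s=read_state();print(s["clock"],s["eef_pos"].round(1),s["eef_rot"].round(3))
blk("w15",-.225,(470.7,-186.4),65,half=40)
```

```text
27.55 [ 470.8 -185.9  272.9] [-3.141  0.008 -0.225]
e [(-28, 62, [125, 81, 50]), (-25, 58, [116, 83, 54]), (-21, 343, [250, 225, 152]), (9, 168, [125, 98, 79]), (16, 184, [252, 225, 153]), (37, 186, [135, 102, 70])]
n [(-24, 173, [253, 228, 155]), (26, 177, [125, 91, 59])]
```

carry_out:
  slide:
    - [-0.005, 0.003, -0.15]
    - [-0.005, 0.003, -0.3]
    - [-0.005, 0.003, -0.45]
    - [-0.005, 0.003, -0.55]
    - [-0.005, 0.003, -0.594]
    - [-0.005, 0.003, -0.594]
    - [-0.005, 0.003, -0.594]
    - [-0.005, 0.003, -0.594]
  dr:
    - [0, -0.0013, 0]
    - [0, -0.0013, 0]
    - [0, -0.0013, 0]
    - [0, -0.0013, 0]
    - [0, -0.0013, 0]
    - [0, -0.0013, 0]
    - [0, -0.0013, 0]
    - [0, -0.0013, 0]
  gripper: [80, 80, 80, 80, 80, 80, 80, 80]
  newtons: 30

```text
clock: 28.27
eef_pos: [470.1, -185.5, 126.8]
eef_rot: [-3.14, -0.004, -0.225]
wrist_force: [-0.1, 0.2, -0.6]
finger_gap: 75.1
finger_force: 0.0
```

carry_out:
  slide:
    - [0, 0, 0]
    - [0, 0, 0]
    - [0, 0, 0]
    - [0, 0, 0]
    - [0, 0, 0]
    - [0, 0, 0.06]
    - [0, 0, 0.2]
    - [0, 0, 0.35]
    - [0, 0, 0.5]
    - [0, 0, 0.6]
  dr:
    - [0, 0, 0]
    - [0, 0, 0]
    - [0, 0, 0]
    - [0, 0, 0]
    - [0, 0, 0]
    - [0, 0, 0]
    - [0, 0, 0]
    - [0, 0, 0]
    - [0, 0, 0]
    - [0, 0, 0]
  gripper: [40, 40, 40, 40, 40, 40, 40, 40, 40, 40]

```text
clock: 29.1
eef_pos: [469.4, -185.6, 278.5]
eef_rot: [-3.14, -0.004, -0.225]
wrist_force: [0.6, -1.2, 0.5]
finger_gap: 50.1
finger_force: 29.9
```

carry_out:
  slide:
    - [0, 0.12, 0]
    - [0, 0.26, 0]
    - [-0.01, 0.42, 0]
    - [-0.01, 0.57, 0]
    - [-0.01, 0.72, 0]
    - [-0.01, 0.85, 0]
    - [-0.01, 0.85, 0]
  dr:
    - [0, 0, 0.01]
    - [0, 0, 0.02]
    - [0, 0, 0.03]
    - [0, 0, 0.04]
    - [0, 0, 0.0528]
    - [0, 0, 0.0528]
    - [0, 0, 0.0528]
  gripper: [40, 40, 40, 40, 40, 40, 40]

```text
clock: 29.68
eef_pos: [466.4, 31.1, 275.1]
eef_rot: [-3.139, -0.001, 0.111]
wrist_force: [-0.0, -0.2, -1.0]
finger_gap: 50.1
finger_force: 29.9
```

carry_out:
  slide:
    - [0, 0.12, 0]
    - [0, 0.26, 0]
    - [-0.01, 0.42, 0]
    - [-0.015, 0.57, 0]
    - [-0.017, 0.7, 0]
    - [-0.017, 0.8, 0]
    - [-0.017, 0.838, 0]
    - [-0.017, 0.838, 0]
    - [-0.017, 0.838, 0]
    - [-0.017, 0.838, 0]
  dr:
    - [0, 0, 0]
    - [0, 0, 0]
    - [0, 0, 0]
    - [0, 0, 0]
    - [0, 0, 0]
    - [0, 0, 0]
    - [0, 0, 0]
    - [0, 0, 0]
    - [0, 0, 0]
    - [0, 0, 0]
  gripper: [40, 40, 40, 40, 40, 40, 40, 40, 40, 40]

```text
clock: 30.52
eef_pos: [462.7, 235.2, 274.9]
eef_rot: [-3.14, -0.001, 0.105]
wrist_force: [-0.1, 0.9, -0.3]
finger_gap: 49.5
finger_force: 29.9
```

Run:
```python
from held import *
held("w16")
```

```text
30.5167 [462.7 235.2 274.9] [-3.14e+00 -1.00e-03  1.05e-01] 49.48351486473816 [-0.1  0.9 -0.3]
[(57, 40, [101, 107, 100]), (73, 114, [234, 200, 104]), (96, 134, [112, 106, 94]), (115, 145, [215, 154, 100]), (131, 98, [110, 183, 114]), (156, 56, [89, 135, 100]), (161, 61, [113, 90, 61]), (170, 185, [241, 202, 134]), (193, 184, [97, 133, 99]), (220, 104, [112, 42, 32]), (231, 55, [118, 91, 62]), (261, 75, [47, 63, 93]), (268, 84, [118, 91, 64]), (273, 60, [163, 125, 84]), (310, 104, [131, 97, 65]), (313, 89, [189, 133, 82]), (342, 140, [69, 62, 56])]
foot 112 rows foot/top [(8, np.float64(238.0), np.float64(286.0)), (10, np.float64(235.0), np.float64(282.0)), (12, np.float64(231.0), np.float64(278.0))]
foot 116 rows foot/top [(8, np.float64(235.0), np.float64(282.0)), (10, np.float64(232.0), np.float64(278.0)), (12, np.float64(229.0), np.float64(274.0))]
foot 120 rows foot/top [(8, np.float64(233.0), np.float64(278.0)), (10, np.float64(230.0), np.float64(274.0)), (12, np.float64(227.0), np.float64(270.0))]
```

carry_out:
  slide:
    - [0, 0.005, -0.14]
    - [0, 0.005, -0.28]
    - [0, 0.005, -0.42]
    - [0, 0.005, -0.51]
    - [0, 0.005, -0.54]
    - [0, 0.005, -0.55]
    - [0, 0.005, -0.55]
    - [0, 0.005, -0.55]
  dr:
    - [0, 0, 0]
    - [0, 0, 0]
    - [0, 0, 0]
    - [0, 0, 0]
    - [0, 0, 0]
    - [0, 0, 0]
    - [0, 0, 0]
    - [0, 0, 0]
  gripper: [40, 40, 40, 40, 40, 40, 40, 40]

```text
clock: 31.23
eef_pos: [463.2, 237.7, 139.1]
eef_rot: [-3.139, -0.003, 0.106]
wrist_force: [0.5, -0.5, -0.1]
finger_gap: 49.8
finger_force: 29.9
```

carry_out:
  slide:
    - [0, 0, -0.004]
    - [0, 0, -0.008]
    - [0, 0, -0.008]
    - [0, 0, -0.008]
  dr:
    - [0, 0, 0]
    - [0, 0, 0]
    - [0, 0, 0]
    - [0, 0, 0]
  gripper: [40, 40, 40, 40]

```text
clock: 31.57
eef_pos: [462.7, 237.8, 135.9]
eef_rot: [-3.139, -0.002, 0.107]
wrist_force: [0.5, -1.4, -0.2]
finger_gap: 50.1
finger_force: 29.9
```

carry_out:
  slide:
    - [0, 0, -0.004]
    - [0, 0, -0.004]
    - [0, 0, -0.004]
  dr:
    - [0, 0, 0]
    - [0, 0, 0]
    - [0, 0, 0]
  gripper: [40, 40, 40]

```text
clock: 31.82
eef_pos: [462.7, 237.8, 135.4]
eef_rot: [-3.139, -0.002, 0.107]
wrist_force: [-3.6, -3.1, 10.9]
finger_gap: 50.0
finger_force: 29.9
```

carry_out:
  slide:
    - [0, 0, 0.002]
    - [0, 0, 0.002]
    - [0, 0, 0.002]
    - [0, 0, 0.002]
    - [0, 0, 0.002]
    - [0, 0, 0.002]
    - [0, 0, 0.1]
    - [0, 0, 0.25]
    - [0, 0, 0.4]
    - [-0.05, 0, 0.53]
  dr:
    - [0, 0, 0]
    - [0, 0, 0]
    - [0, 0, 0]
    - [0, 0, 0]
    - [0, 0, 0]
    - [0, 0, 0]
    - [0, 0, 0]
    - [0, 0, 0]
    - [0, 0, 0]
    - [0, 0, 0]
  gripper: [40, 54, 60, 66, 66, 66, 66, 66, 66, 66]

```text
clock: 32.65
eef_pos: [450.8, 237.6, 269.2]
eef_rot: [-3.139, -0.002, 0.106]
wrist_force: [0.6, 0.7, 0.9]
finger_gap: 62.3
finger_force: 0.0
```

carry_out:
  slide:
    - [-0.1, -0.02, 0]
    - [-0.22, -0.04, 0]
    - [-0.22, -0.04, 0]
    - [-0.22, -0.04, 0]
    - [-0.22, -0.04, 0]
  dr:
    - [0, 0, 0]
    - [0, 0, 0]
    - [0, 0, 0]
    - [0, 0, 0]
    - [0, 0, 0]
  gripper: [50, 50, 50, 50, 50]

```text
clock: 33.07
eef_pos: [395.5, 227.9, 267.2]
eef_rot: [-3.139, -0.002, 0.107]
wrist_force: [-0.1, 0.9, 0.1]
finger_gap: 46.9
finger_force: 0.0
```

Run:
```python
from blk import *
s=read_state();print(s["clock"],s["eef_pos"].round(1),s["eef_rot"].round(3),s["wrist_force"].round(1))
c=np.array([485.6,238.8])
blk("w17",.107,c,75,half=60)
blk("w17b",.107,c-23*np.array([.9943,.1068]),75,half=40)
m=camera_model("wrist");e=np.array([.9943,.1068,0]);n=np.array([-e[1],e[0],0])
p=np.array([*(c-95*e[:2]),104]);print("post pred",p.round(1),[proj(m,p+x*e+y*n).round(0).tolist() for x in(-11,11) for y in(-11,11)])
w=cv2.GaussianBlur(cv2.imread("pics/w17.png"),(3,3),0).astype(int).max(2)
r=int(proj(m,p)[1]);dark=[(rr,[int(q) for q in (np.nonzero(w[rr,230:340]<60)[0]+230)[[0,-1]]]) for rr in range(r-40,r+60,5) if (w[rr,230:340]<60).sum()>5];print(r,dark)
```

```text
33.0667 [395.5 227.9 267.2] [-3.139e+00 -2.000e-03  1.070e-01] [-0.1  0.9  0.1]
e [(-49, 107, [107, 46, 37]), (-43, 96, [92, 134, 101]), (-33, 223, [251, 223, 150]), (-12, 203, [112, 105, 79]), (-8, 275, [249, 216, 144]), (11, 158, [85, 123, 93]), (24, 190, [118, 192, 122]), (44, 116, [200, 144, 92]), (55, 114, [100, 101, 97])]
n [(-44, 85, [98, 148, 111]), (-28, 253, [245, 241, 235]), (-23, 170, [248, 215, 143]), (5, 25, [240, 198, 131]), (30, 210, [77, 110, 81]), (46, 63, [157, 111, 71]), (50, 117, [215, 152, 95])]
e [(-37, 179, [225, 61, 51]), (-26, 81, [106, 46, 37]), (-20, 126, [92, 133, 101]), (-9, 235, [251, 224, 152]), (10, 230, [85, 94, 71]), (15, 276, [249, 217, 144]), (34, 160, [84, 121, 91])]
n [(-28, 229, [241, 236, 230]), (-23, 225, [245, 214, 143]), (6, 33, [239, 195, 130]), (29, 188, [78, 108, 81])]
post pred [391.1 228.7 104. ] [[292.0, 243.0], [264.0, 243.0], [293.0, 215.0], [263.0, 215.0]]
229 [(199, [278, 288]), (204, [268, 289]), (209, [267, 289]), (214, [266, 290]), (219, [267, 279]), (224, [267, 281]), (229, [266, 281]), (234, [266, 291]), (239, [269, 285]), (259, [230, 324]), (264, [230, 326]), (269, [230, 327]), (274, [230, 329]), (279, [230, 331]), (284, [230, 333])]
```

carry_out:
  slide:
    - [-0.018, 0.003, -0.12]
    - [-0.018, 0.003, -0.25]
    - [-0.018, 0.003, -0.36]
    - [-0.018, 0.003, -0.397]
    - [-0.018, 0.003, -0.397]
    - [-0.018, 0.003, -0.397]
    - [-0.018, 0.003, -0.397]
    - [-0.018, 0.003, -0.397]
    - [-0.018, 0.003, -0.397]
    - [-0.018, 0.003, -0.397]
  dr:
    - [0, 0, 0]
    - [0, 0, 0]
    - [0, 0, 0]
    - [0, 0, 0]
    - [0, 0, 0]
    - [0, 0, 0]
    - [0, 0, 0]
    - [0, 0, 0]
    - [0, 0, 0]
    - [0, 0, 0]
  gripper: [50, 50, 50, 50, 50, 12, 12, 12, 12, 12]
  newtons: 45

```text
clock: 34.0
eef_pos: [391.3, 226.8, 168.9]
eef_rot: [3.139, -0.002, 0.108]
wrist_force: [2.3, -26.3, 10.7]
finger_gap: 21.3
finger_force: 45.0
```

carry_out:
  slide:
    - [0, -0.006, 0]
    - [0, -0.006, 0]
    - [0, -0.006, 0]
    - [0, -0.006, 0]
  dr:
    - [0, 0, 0]
    - [0, 0, 0]
    - [0, 0, 0]
    - [0, 0, 0]
  gripper: [12, 12, 12, 12]

```text
clock: 34.33
eef_pos: [391.2, 226.4, 168.9]
eef_rot: [-3.141, -0.003, 0.107]
wrist_force: [1.9, -10.1, 6.4]
finger_gap: 21.5
finger_force: 45.0
```

carry_out:
  slide:
    - [0.01, 0.001, 0]
    - [0.02, 0.002, 0]
    - [0.03, 0.0032, 0]
    - [0.04, 0.0043, 0]
    - [0.04, 0.0043, 0]
  dr:
    - [0, 0, 0]
    - [0, 0, 0]
    - [0, 0, 0]
    - [0, 0, 0]
    - [0, 0, 0]
  gripper: [12, 12, 12, 12, 12]

```text
clock: 34.75
eef_pos: [401.2, 227.6, 168.9]
eef_rot: [-3.141, -0.003, 0.107]
wrist_force: [-2.0, -8.2, 7.9]
finger_gap: 21.9
finger_force: 45.0
```

carry_out:
  slide:
    - [0.01, -0.001, 0]
    - [0.02, -0.001, 0]
    - [0.03, 0, 0]
    - [0.04, 0.001, 0]
    - [0.05, 0.002, 0]
    - [0.06, 0.003, 0]
    - [0.07, 0.0045, 0]
    - [0.07, 0.0045, 0]
  dr:
    - [0, 0, 0]
    - [0, 0, 0]
    - [0, 0, 0]
    - [0, 0, 0]
    - [0, 0, 0]
    - [0, 0, 0]
    - [0, 0, 0]
    - [0, 0, 0]
  gripper: [12, 12, 12, 12, 12, 12, 12, 12]

```text
clock: 35.42
eef_pos: [418.4, 229.5, 168.9]
eef_rot: [-3.139, -0.002, 0.107]
wrist_force: [-3.8, -0.2, 7.6]
finger_gap: 21.4
finger_force: 45.0
```

Run:
```python
from h import *
s=read_state();print(s["eef_pos"].round(1),s["wrist_force"].round(1))
w=camera("wrist");cv2.imwrite("pics/w18.png",w[:,:,::-1]);a=cv2.GaussianBlur(w,(3,3),0)[:,272:280].mean(1);d=np.abs(a[2:]-a[:-2]).sum(1)
m=camera_model("wrist");e=np.array([.9943,.1068,0]);c=np.array([485.6,238.8,0])
print([(r+1,((onz(m,(276,r+1),75)-c)@e).round(1),a[r+3].astype(int).tolist()) for r in range(20,345) if d[r]>40 and d[r]==d[r-2:r+3].max()])
```

```text
[418.4 229.5 168.9] [-3.8 -0.2  7.6]
[(43, np.float64(44.1), [146, 214, 134]), (89, np.float64(23.8), [86, 105, 65]), (102, np.float64(17.7), [244, 212, 147]), (142, np.float64(-1.5), [236, 190, 127]), (145, np.float64(-3.0), [253, 234, 165]), (182, np.float64(-22.1), [237, 81, 62]), (202, np.float64(-32.8), [167, 142, 136]), (221, np.float64(-43.4), [86, 73, 69]), (305, np.float64(-94.5), [94, 154, 117]), (319, np.float64(-103.7), [216, 158, 101]), (342, np.float64(-119.5), [87, 78, 70])]
```

carry_out:
  slide:
    - [0.008, 0.001, 0]
    - [0.016, 0.002, 0]
    - [0.024, 0.0026, 0]
    - [0.032, 0.0034, 0]
    - [0.032, 0.0034, 0]
  dr:
    - [0, 0, 0]
    - [0, 0, 0]
    - [0, 0, 0]
    - [0, 0, 0]
    - [0, 0, 0]
  gripper: [12, 12, 12, 12, 12]
  newtons: 55

```text
clock: 35.88
eef_pos: [426.1, 230.4, 168.9]
eef_rot: [-3.139, -0.001, 0.107]
wrist_force: [-7.0, 1.5, 10.2]
finger_gap: 21.4
finger_force: 55.0
```

carry_out:
  slide:
    - [0.005, 0.0005, 0]
    - [0.01, 0.001, 0]
    - [0.01, 0.001, 0]
  dr:
    - [0, 0, 0]
    - [0, 0, 0]
    - [0, 0, 0]
  gripper: [12, 12, 12]

```text
clock: 36.13
eef_pos: [428.2, 230.6, 168.9]
eef_rot: [-3.139, -0.001, 0.107]
wrist_force: [-10.4, 1.8, 11.3]
finger_gap: 21.9
finger_force: 55.0
```

carry_out:
  slide:
    - [0.006, 0.0006, 0]
    - [0.012, 0.0012, 0]
    - [0.012, 0.0012, 0]
    - [0.012, 0.0012, 0]
  dr:
    - [0, 0, 0]
    - [0, 0, 0]
    - [0, 0, 0]
    - [0, 0, 0]
  gripper: [12, 12, 12, 12]

```text
clock: 36.47
eef_pos: [430.8, 231.0, 168.9]
eef_rot: [-3.139, 0.0, 0.108]
wrist_force: [-14.3, 0.8, 14.4]
finger_gap: 21.9
finger_force: 55.0
```

Run:
```python
from blk import *
s=read_state();print(s["clock"],s["eef_pos"].round(1),s["wrist_force"].round(1),s["finger_force"])
w=camera("wrist");cv2.imwrite("pics/w19.png",w[:,:,::-1]);a=cv2.GaussianBlur(w,(3,3),0)[:,272:280].mean(1);d=np.abs(a[2:]-a[:-2]).sum(1)
m=camera_model("wrist");e=np.array([.9943,.1068,0]);c=np.array([485.6,238.8,0])
print([(r+1,((onz(m,(276,r+1),75)-c)@e).round(1),a[r+3].astype(int).tolist()) for r in range(20,345) if d[r]>40 and d[r]==d[r-2:r+3].max()])
# lid: compare case interior in top view with earlier look
t=camera("top");print("lid/case patch top",t[225:270:9,320:365:9].mean((0,1)).astype(int), "knob dark at shut spot:",t[262:270,333:341].mean().astype(int))
```

```text
36.4667 [430.8 231.  168.9] [-14.3   0.8  14.4] 55.04465103149414
[(22, np.float64(65.2), [132, 125, 117]), (47, np.float64(54.6), [244, 192, 124]), (72, np.float64(43.7), [139, 211, 131]), (116, np.float64(23.4), [229, 190, 126]), (155, np.float64(4.2), [236, 190, 127]), (158, np.float64(2.7), [253, 232, 162]), (194, np.float64(-16.2), [234, 86, 65]), (214, np.float64(-27.2), [154, 133, 127]), (221, np.float64(-31.1), [91, 73, 67]), (305, np.float64(-82.2), [93, 153, 117]), (332, np.float64(-100.4), [222, 164, 104]), (342, np.float64(-107.3), [85, 77, 70])]
lid/case patch top [155 117  58] knob dark at shut spot: 119
```

The two-block stack runs from 23.4 to -16.2 mm, flush between glass and pad. The push is steady at about 14 N and the lid is open, so I'm handing in.

```bash
python3 -c "
from cell import *
print(sign_off())"
```

```text
the job is handed in; nothing more can be done
None
```

I handed the job in at about 36.5 s: the lid is open, two blocks stand between pad and glass with the jaw held pressed on them (about 14 N push), and two spare blocks are still in the case. The first block caught the glass rim and tilted in the grip, so I set it down on the bench, stood it upright and placed it again.

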